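# Load the spice rack, labels to the front

### The arm

A 7-joint arm with a two-finger parallel gripper is mounted at the origin on the work surface. World frame = base frame: x ahead of the robot, y to its left, z up, the work surface at z = 0. Lengths are in m, angles in rad, forces in N, time in s.
With the tool pointing down it reaches from about 0.35 to 0.775 m from the base axis. Payload 3.1 kg.
Tool frame: the origin (TCP) lies at the very end of the fingers, on their centre line; the grasp point (between the pads) lies 19 mm behind it; z points along the fingers, y is the line along which they close (so a half turn about z gives the same grasp; the last joint's range is limited). The gripper opens to 85 mm and grips with 20 to 120 N. Pads are 22 mm wide; open, the fingers measure 114 mm over their backs; the gripper's body (76 mm by 85 mm) begins 54 mm behind the grasp point. The pads swing forward as they close: fully open they stand 13 mm farther back than shut.
Start: joints at [-1.193, 0.311, 0.014, 1.512, -0.004, 1.319, -0.027], TCP at [0.224, 0.502, 0.202] pointing down, gripper open.
Joint ranges: [-2.7, 2.7], [-0.3, 1.91], [-1.27, 1.3], [0.12, 2.57], [-1.44, 4.58], [0.2, 2.03], [-3.05, 3.05]. Speed limits (rad/s): [2.79, 2.79, 3.14, 3.14, 3.14, 3.14, 3.14].

### API

Orientations are given as a rotation vector (axis times angle).
In Python, from cell import arm, eyes, recognise, masks_of gives the robot as it stands. The module is installed in compiled form; this text tells all that it offers.
- The arm moves only by the tool carry_out, never from a script. Its arguments are lists of equal length, an entry for each row: "dp": the shift along the world's x, y, z in mm, a list of three; "turn": the turn about the world's z in degrees. In form: {"dp": [[dx, dy, dz], ...], "turn": [turn, ...]}. A call has 1 to 10 rows; each row shifts and turns the commanded pose from where the row before left it; what a row does not reach is not made up. A row lasts 1/12 s, in which the tool goes at most 41.7 mm and 7.16 degrees, less where a joint would pass 70% of its speed; a pose out of reach is approached as far as the arm can. A call with a gripper value outside its range is refused whole. "grip" is the closure, from 0 (fully open) to 1 (shut), set as the call begins (left out, the last holds). The fingers move at their own pace and stop on an object; "force" is the grip in N (left out, the last holds). Time passes only in rows, so rows that do not move let the fingers close. It gives the time, the measured TCP pose, the force, the opening and the grip force at its end, in the units of the state.
- arm.sense(): the state, without advancing time (a new reading comes with each control period).
- eyes.capture(name): name is "scene" or "top" or "wrist"; returns the picture (400x640x3 uint8, red, green, blue); there is no depth.
- eyes.get_calibration(name): a dict with "mtx" (3x3 intrinsics, pixels), "rvec" (rotation vector, rad) and "tvec" (3), from world to camera coordinates, as OpenCV has them; the wrist camera has in their place "hand_eye" (4x4, takes a point from camera to tool coordinates, whose origin is the TCP and whose axes are the flange's). Camera axes: x right, y down, z forward; pixel columns grow to the right and rows downward; lengths in m; the calibration is good to about 2 mm. A picture is of the moment at which its call begins: read the wrist's pose just before it. get_calibration takes no time and is no camera call.
- arm.sign_off(): hands the job in; it is judged then, once.
Trained networks look in the newest picture that a camera, given by its name, has taken for a name from the list of things; names that differ only in an ending like _2 or _b are one class to them, and where a whole thing is asked for, a point or a joint stands for the part that bears it (a point fixed in the world has none). Each returns a list of dicts, best first, with "conf" (0 to 1); they miss things now and then, are a little off and sometimes report something else, mostly with a low value. They report only what shows in the picture. A call takes as long as a camera call. They do not tell look-alikes from the thing itself.
- recognise(camera, label): "bbox" ([centre column, centre row, width, height] in pixels, round what is visible of it).
- masks_of(camera, label): "pixels" (400x640 bool, what is visible of it) and "bbox" ([centre column, centre row, width, height] in pixels, round what is visible of it).
The state is a dict: "time_s": time; "joints": joint angles; "qvel": joint speeds; "joint_efforts": joint torques, N m; "ee_pos": TCP position; "tcp_rot": TCP orientation; "wrist_force": force on the tool from outside, world axes, zero at the start; "ft_torque": the same for the moment, N m; "grip_width": opening from 0.0 (shut) to 1.0 (fully open); "grip_force": force on a finger pad.
Only numpy, scipy, OpenCV 4.12 (cv2) and the standard library are available. Lean on these libraries where they do the work, as an engineer would, in place of code of your own. Each camera call takes 0.05 s, during which the arm holds its last target. There are 200 camera calls.

### The job

Put all the spice jars that lie on the tray into the wire rack, one to a cradle, carrying on the row from the pepper jar that is already there without leaving an empty cradle between jars. Roll each jar on the tray with a fingertip until the middle of its label faces up, then lay it down in its cradle like the pepper jar: base against the front lip, cap at the raised back, label squarely to the front and top. Leave the pepper jar as it is, do not knock the oil bottle, canister or mug, and let go of everything at the end.

Things in the scene. Friction and masses are not known exactly. Their poses are not given: they have to be found in the camera images.
- paprika: Round spice jar, brick-red contents, black cap: 48 mm diameter, 104 mm long with cap, about 0.15 kg, lying on the tray; free to roll. A white label 50 mm long wraps 110 degrees of its side, a coloured band along its middle. Origin mid-length on its axis; x points along the axis to the cap, z out through the middle of the label. May be absent.
- turmeric: Round spice jar, yellow contents, black cap: 48 mm diameter, 104 mm long with cap, about 0.15 kg, lying on the tray; free to roll. A white label 50 mm long wraps 110 degrees of its side, a coloured band along its middle. Origin mid-length on its axis; x points along the axis to the cap, z out through the middle of the label. May be absent.
- oregano: Round spice jar, olive-green contents, black cap: 48 mm diameter, 104 mm long with cap, about 0.15 kg, lying on the tray; free to roll. A white label 50 mm long wraps 110 degrees of its side, a coloured band along its middle. Origin mid-length on its axis; x points along the axis to the cap, z out through the middle of the label. May be absent.
- cinnamon: Round spice jar, brown contents, black cap: 48 mm diameter, 104 mm long with cap, about 0.15 kg, lying on the tray; free to roll. A white label 50 mm long wraps 110 degrees of its side, a coloured band along its middle. Origin mid-length on its axis; x points along the axis to the cap, z out through the middle of the label. May be absent.
- lavender: Round spice jar, purple contents, black cap: 48 mm diameter, 104 mm long with cap, about 0.15 kg, lying on the tray; free to roll. A white label 50 mm long wraps 110 degrees of its side, a coloured band along its middle. Origin mid-length on its axis; x points along the axis to the cap, z out through the middle of the label. May be absent.
- pepper_a: Pepper jar (black contents) already lying properly in the end cradle at seat1, same size as the other jars. Origin mid-length on its axis; x points along the axis to the cap, z out through the middle of the label. Either this one or the other pepper jar is present, never both.
- pepper_b: Pepper jar (black contents) already lying properly in the end cradle at seat5, same size as the other jars. Origin mid-length on its axis; x points along the axis to the cap, z out through the middle of the label. Either this one or the other pepper jar is present, never both.
- rack: Fixed wire rack, 430 x 110 mm, five cradles 78 mm apart; origin on the counter under its middle, x from the low front lip to the raised back (away from the robot). A cradle is two 6 mm wires, axes 30 mm apart, sloping up 15 degrees to the back; a jar lies on them, base against the lip, cap at the back. Lip, end rails and thin divider pins between the jars' ends rise to about the jars' axes.
- seat1 (a point): Where the middle of the axis of a jar lying properly in cradle 1 lies: 50 mm above the counter, its axis sloping up 15 degrees towards the rack's +x (axes of the point as the rack's). seat1 is the cradle at the rack's +y end, seat5 at its -y end, 78 mm apart.
- seat2 (a point): Where the middle of the axis of a jar lying properly in cradle 2 lies: 50 mm above the counter, its axis sloping up 15 degrees towards the rack's +x (axes of the point as the rack's). seat1 is the cradle at the rack's +y end, seat5 at its -y end, 78 mm apart.
- seat3 (a point): Where the middle of the axis of a jar lying properly in cradle 3 lies: 50 mm above the counter, its axis sloping up 15 degrees towards the rack's +x (axes of the point as the rack's). seat1 is the cradle at the rack's +y end, seat5 at its -y end, 78 mm apart.
- seat4 (a point): Where the middle of the axis of a jar lying properly in cradle 4 lies: 50 mm above the counter, its axis sloping up 15 degrees towards the rack's +x (axes of the point as the rack's). seat1 is the cradle at the rack's +y end, seat5 at its -y end, 78 mm apart.
- seat5 (a point): Where the middle of the axis of a jar lying properly in cradle 5 lies: 50 mm above the counter, its axis sloping up 15 degrees towards the rack's +x (axes of the point as the rack's). seat1 is the cradle at the rack's +y end, seat5 at its -y end, 78 mm apart.
- tray: Fixed long wooden serving tray, inside 190 mm (x) by 700 mm (y), floor 5 mm thick, rim 8 mm thick and 19 mm high (14 mm above the floor); origin on the counter under its middle, y along its length.
- oil_bottle: Bystander: amber glass oil bottle with a black cap, 60 mm in diameter, 200 mm tall, standing; origin at the centre of its foot.
- canister: Bystander: white ceramic canister with a lid, 96 mm in diameter, 120 mm tall, standing; origin at the centre of its foot.
- mug: Bystander: blue mug, 80 mm across, 90 mm tall, handle at its +y side; origin at the centre of its foot.
Not all that is in view belongs to the job. Leave any pink or turquoise look-alike of the lavender alone.

How it is judged:
By the outcome, as a careful person would: the job done as asked, in the order asked, and still so for the second after the job is handed in, with the robot touching nothing.
Of paprika, turmeric, oregano, cinnamon, lavender only 3 to 4 are there at a start; the rules pass over those that are not, and their reading is None.
Of pepper_a, pepper_b only 1 to 1 are there at a start; the rules pass over those that are not, and their reading is None.
At some moment in a run one of paprika, turmeric, oregano, cinnamon, lavender may be knocked a few centimetres aside while the robot is not near it.
Once in a run the grip may slacken for a moment while it holds something.
It also fails if it takes over 210 s, if anything falls off the work surface, if the arm or the gripper's body presses on something with over 40 N, if the wrist force passes 120 N, or if a joint passes its speed limit or range.

## Working session

There is one attempt and no reset: what is moved stays moved. The work goes in short steps, Python scripts to look and compute and a tool call to move; the robot and the scene stay as the last step left them, time stands still between calls to the robot, and variables do not carry over. Pictures are saved under pics/ and viewed, at most 14 in all, crops included, and the job is handed in when it is done.

Besides the shell and the picture viewer there is one more tool, called after ">>>" by a JSON object that holds its "api" and its "payload". carry_out: Moves the arm, as the interface text tells. Its arguments: {"type":"object","properties":{"dp":{"type":"array"},"turn":{"type":"array"},"grip":{"type":"number"},"force":{"type":"number"}},"required":["dp","turn"]}

```bash
ls; mkdir -p pics; cat > h.py <<'E'
import numpy as np, cv2
from cell import arm, eyes, recognise, masks_of
def save(img,n,box=None,s=1):
    if box: x0,y0,x1,y1=box; img=img[y0:y1,x0:x1]
    img=cv2.resize(img,None,fx=s,fy=s,interpolation=cv2.INTER_CUBIC)
    cv2.imwrite('pics/'+n+'.png',img[...,::-1])
def cam(name,st=None):
    c=eyes.get_calibration(name); K=np.array(c['mtx'],float)
    if 'hand_eye' in c:
        T=np.eye(4);T[:3,:3]=cv2.Rodrigues(np.array(st['tcp_rot'],float))[0];T[:3,3]=st['ee_pos']
        M=np.linalg.inv(T@np.array(c['hand_eye']));return K,M[:3,:3],M[:3,3]
    return K,cv2.Rodrigues(np.array(c['rvec'],float))[0],np.array(c['tvec'],float).ravel()
def pix2w(C,uv,z):
    K,R,t=C; d=R.T@np.linalg.inv(K)@np.array([uv[0],uv[1],1.]); o=-R.T@t
    return o+d*(z-o[2])/d[2]
def w2pix(C,p):
    K,R,t=C; q=K@(R@np.array(p,float)+t); return q[:2]/q[2]
E
python3 - <<'E'
from h import *
for n in ('scene','top'):
    im=eyes.capture(n); np.save('pics/'+n+'0.npy',im); save(im,n+'0',s=1.25)
    C=cam(n); print(n,C[0].round(1).tolist(),(-C[1].T@C[2]).round(3))
    for l in ['paprika','turmeric','oregano','cinnamon','lavender','pepper_a','rack','tray','oil_bottle','canister','mug']:
        for r in recognise(n,l)[:2]:
            print(l,round(r['conf'],2),np.round(r['bbox'],0).tolist(),pix2w(C,r['bbox'][:2],.03).round(3)[:2])
st=arm.sense();print(st)
E
```

```text
pics
scene [[432.3, 0.0, 320.4], [0.0, 432.3, 203.1], [0.0, 0.0, 1.0]] [ 1.633 -0.067  0.986]
turmeric 0.63 [353.0, 199.0, 16.0, 31.0] [0.45  0.063]
oregano 0.6 [377.0, 196.0, 19.0, 26.0] [0.436 0.151]
cinnamon 0.62 [417.0, 195.0, 24.0, 24.0] [0.43  0.294]
lavender 0.94 [313.0, 286.0, 24.0, 34.0] [ 0.84  -0.077]
lavender 0.93 [218.0, 188.0, 34.0, 18.0] [ 0.379 -0.424]
pepper_a 0.8 [396.0, 234.0, 22.0, 24.0] [0.634 0.187]
rack 0.56 [348.0, 243.0, 141.0, 43.0] [0.669 0.032]
tray 0.63 [312.0, 201.0, 18.0, 28.0] [ 0.457 -0.08 ]
tray 0.59 [348.0, 203.0, 206.0, 46.0] [0.47  0.046]
oil_bottle 0.75 [486.0, 219.0, 30.0, 55.0] [0.564 0.499]
oil_bottle 0.21 [349.0, 201.0, 207.0, 46.0] [0.462 0.048]
canister 0.88 [201.0, 223.0, 36.0, 48.0] [ 0.568 -0.447]
mug 0.6 [177.0, 190.0, 29.0, 30.0] [ 0.387 -0.571]
top [[370.5, 0.0, 318.1], [0.0, 370.5, 194.8], [0.0, 0.0, 1.0]] [ 0.445 -0.062  1.302]
paprika 0.59 [212.0, 220.0, 16.0, 34.0] [0.425 0.284]
turmeric 0.85 [282.0, 215.0, 16.0, 29.0] [0.447 0.045]
cinnamon 0.79 [210.0, 219.0, 14.0, 36.0] [0.429 0.291]
cinnamon 0.5 [284.0, 220.0, 217.0, 63.0] [0.
[... 633 characters left out ...]
y([-1.19268358,  0.31088952,  0.01403764,  1.51152517, -0.00436922,
        1.31921871, -0.02724297]), 'qvel': array([ 1.78136869e-03, -1.13682520e-03,  5.81888527e-05,  2.27452237e-04,
       -9.75415844e-04,  6.74633578e-04,  3.23194385e-04]), 'joint_efforts': array([-3.78371742e-04, -3.79807448e+01,  1.45270480e-01, -2.30861735e+01,
        1.20767867e-02,  2.17239503e-03,  1.17488483e-06]), 'ee_pos': array([0.22417482, 0.5022384 , 0.2016995 ]), 'tcp_rot': array([ 6.54588983e-01,  3.07257924e+00, -3.27571455e-05]), 'wrist_force': array([-0.25226366,  0.12863886,  0.31229264]), 'ft_torque': array([-0.0531024 ,  0.04195331,  0.01994908]), 'grip_force': 0.0, 'grip_width': 0.9972898894906168}
```

```bash
python3 - <<'E'
from h import *
t=np.load('pics/top0.npy'); s=np.load('pics/scene0.npy')
a=cv2.resize(t[90:260,140:500],None,fx=2.2,fy=2.2,interpolation=cv2.INTER_CUBIC)
b=cv2.resize(s[160:275,180:540],None,fx=2.2,fy=2.2,interpolation=cv2.INTER_CUBIC)
v=np.vstack([a[:345],b[:253]]);print(v.shape); save(v,'c0')
E
```

```text
(598, 792, 3)
```

View pics/c0.png

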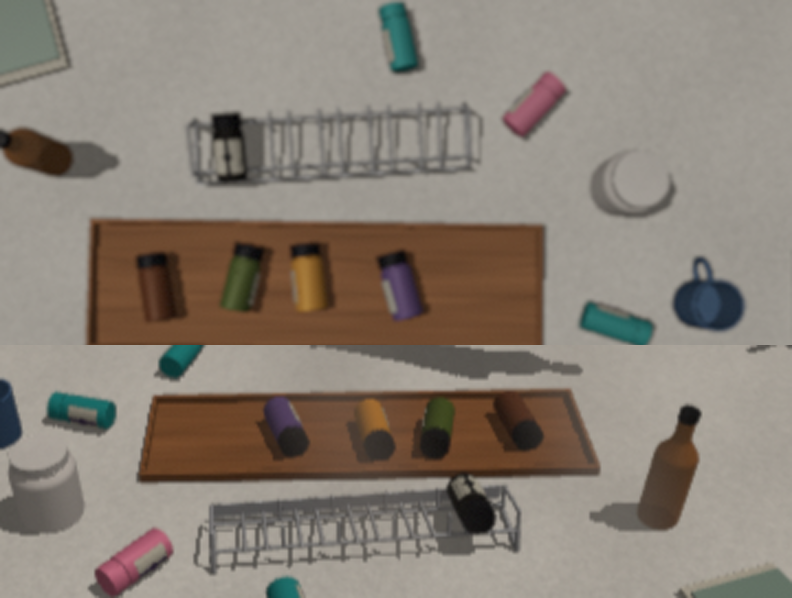

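The pepper is in seat1: crop pixel (228,147), at the +y end. The tray holds cinnamon (155,287), oregano (243,277), turmeric (310,277) and lavender (400,285), with all caps towards +x. The lavender look-alikes are teal (398,37), pink (535,103) and teal (617,325). None is purple or on the tray, so I choose the purple jar at (400,285).

```bash
python3 - <<'E'
from h import *
c=eyes.get_calibration('wrist');print(np.round(c['mtx'],1).tolist(),np.round(c['hand_eye'],3).tolist())
t=np.load('pics/top0.npy');C=cam('top')
from scipy.optimize import least_squares
# rack & tray corners, from the crop (crop px/2.2 + offset)
def P(u,v,z):return pix2w(C,(u/2.2+140,v/2.2+90),z).round(3)
print('rack corners',P(190,122,.05),P(475,107,.05),P(481,167,.03),P(195,180,.03))
print('pepper cap/base',P(228,117,.06),P(230,178,.04))
print('tray TL,TR',P(93,220,.019),P(544,226,.019))
save(t[190:245,170:400],'c1',s=3.4)
E
```

```text
[[349.5, 0.0, 319.5], [0.0, 349.5, 206.8], [0.0, 0.0, 1.0]] [[-0.0, -0.962, -0.272, 0.07], [1.0, -0.0, -0.0, -0.001], [0.0, -0.272, 0.962, -0.171], [0.0, 0.0, 0.0, 1.0]]
rack corners [0.679 0.238 0.05 ] [ 0.711 -0.203  0.05 ] [ 0.62  -0.216  0.03 ] [0.591 0.232 0.03 ]
pepper cap/base [0.686 0.177 0.06 ] [0.594 0.176 0.04 ]
tray TL,TR [0.527 0.392 0.019] [ 0.529 -0.318  0.019]
```

View pics/c1.png

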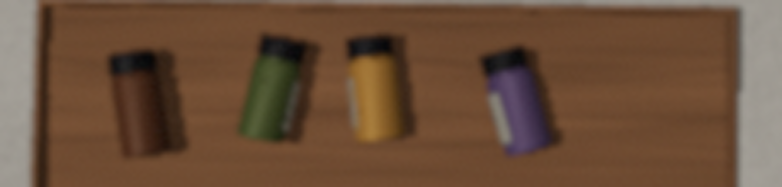

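>>> {"api": "carry_out", "payload": {"dp": [[20, -30, 20], [20, -30, 15], [20, -30, 15], [20, -30, 0], [20, -30, 0], [20, -30, 0], [20, -30, 0], [20, -30, 0], [0, 0, 0], [0, 0, 0]], "turn": [6, 6, 6, 6, 0, 0, 0, 0, 0, 0], "grip": 1}}

```text
time_s: 2.03
ee_pos: [0.3857, 0.2599, 0.252]
tcp_rot: [0.012, 3.141, 0.0]
wrist_force: [-0.7, 1.1, 0.2]
grip_width: 0.002
grip_force: 0.0
```

The crop shows the purple jar at (515,100), with its label on the left (+y) side. The other three jars are cinnamon (140,103), oregano (272,90) and turmeric (375,88), so four jars are present.

>>> {"api": "carry_out", "payload": {"dp": [[0, -35, 0], [0, -35, 0], [0, -35, 0], [0, -35, 0], [0, -35, 0], [0, -35, 0], [0, 0, 0], [0, 0, 0], [0, 0, 0]], "turn": [0, 0, 0, 0, 0, 0, 0, 0, 0]}}

```text
time_s: 2.78
ee_pos: [0.384, 0.0542, 0.2518]
tcp_rot: [-0.003, 3.141, 0.002]
wrist_force: [0.7, 1.2, 0.6]
grip_width: 0.001
grip_force: 0.0
```

```bash
python3 - <<'E'
from h import *
st=arm.sense();im=eyes.capture('wrist');np.save('pics/w1.npy',im);save(im,'w1',s=1.25);C=cam('wrist',st)
print(st['ee_pos'],st['joints'].round(2))
for l in ['cinnamon','oregano','turmeric','lavender','pepper_a','paprika']:
    for r in masks_of('wrist',l)[:2]:
        m=r['pixels']; pts=np.argwhere(m)[:,::-1].astype(float)
        W=np.array([pix2w(C,p,.03)[:2] for p in pts[::7]]); c=W.mean(0); w,V=np.linalg.eigh(np.cov((W-c).T)); a=V[:,1]*np.sign(V[0,1])
        print(l,round(r['conf'],2),np.round(r['bbox']),c.round(3),'yaw',np.degrees(np.arctan2(a[1],a[0])).round(1))
E
```

```text
[0.38400554 0.0542355  0.25183493] [-0.56 -0.07  0.36  1.81  0.02  1.39  1.36]
cinnamon 0.69 [521. 205.  48.  97.] [0.421 0.288] yaw 13.4
cinnamon 0.54 [429. 356.  13.  10.] [0.632 0.199] yaw 30.3
oregano 0.72 [407. 217.  63. 100.] [0.438 0.156] yaw -10.5
turmeric 0.87 [317. 215.  55.  91.] [0.432 0.053] yaw 11.7
lavender 0.97 [199. 212.  71.  90.] [ 0.429 -0.088] yaw 16.6
lavender 0.84 [14. 28. 28. 53.] [ 0.234 -0.259] yaw -22.2
pepper_a 0.5 [428. 356.  17.  13.] [0.631 0.2  ] yaw 37.8
```

View pics/w1.png

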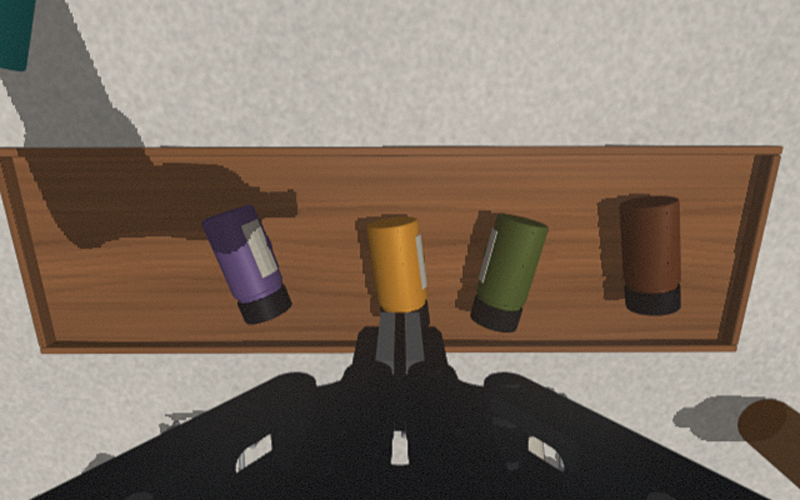

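The wrist picture (+y right, +x down) shows lavender (247,265) and turmeric (398,268) with labels on their +y side. Oregano (510,270) has its label on the -y side, and cinnamon (650,255) shows no label, so it faces down. Next I fit the cylinders and unwrap the labels.

```bash
cat >> h.py <<'E'
from scipy.optimize import minimize
R_=.024
def frame(p):
    a=np.array([np.cos(p[2]),np.sin(p[2]),0]); n=np.array([-a[1],a[0],0]); return np.array([p[0],p[1],.029]),a,n
def proj(C,P):
    K,R,t=C; q=(np.asarray(P)@R.T+t)@K.T; return q[:,:2]/q[:,2:]
def fit(C,mask,p0):
    th=np.linspace(0,2*np.pi,40)
    def f(p):
        c,a,n=frame(p); pts=np.concatenate([c+s*a+R_*(np.cos(th)[:,None]*[0,0,1]+np.sin(th)[:,None]*n) for s in (-.052,.052)])
        h=cv2.convexHull((proj(C,pts)*16).astype(np.int32)); m=np.zeros(mask.shape,np.uint8); cv2.fillConvexPoly(m,h,1,shift=4)
        m=m>0; return -(m&mask).sum()/(m|mask).sum()
    p0=np.array(p0); S=np.vstack([p0]+[p0+d for d in np.diag([.01,.01,.15])])
    r=minimize(f,p0,method='Nelder-Mead',options=dict(initial_simplex=S,xatol=1e-4,fatol=1e-4)); return r.x,-r.fun
def label(C,im,p,step=3):
    c,a,n=frame(p); o=-C[1].T@C[2]; out=[]
    for al in range(-129,130,step):
        r=np.cos(np.radians(al))*np.array([0,0,1])+np.sin(np.radians(al))*n
        s=np.linspace(-.045,.022,34); P=c+R_*r+s[:,None]*a
        if (o-P[17])@r<.12*np.linalg.norm(o-P[17]): continue
        q=proj(C,P).round().astype(int); ok=(q[:,0]>=0)&(q[:,0]<640)&(q[:,1]>=0)&(q[:,1]<400); q=q[ok]
        if len(q)<10: continue
        v=im[q[:,1],q[:,0]].astype(float); w=(v.min(1)>.62*v.max(1))&(v.max(1)>70); out.append((al,w.mean()))
    return out
def jar(name,camn='wrist',near=None,verbose=True):
    st=arm.sense(); im=eyes.capture(camn); C=cam(camn,st); best=None
    for r in masks_of(camn,name):
        m=r['pixels']; y,x=np.nonzero(m); w=pix2w(C,(x.mean(),y.mean()),.03)
        if .34<w[0]<.54 and -.33<w[1]<.40 and m.sum()>400 and (near is None or abs(w[1]-near)<.05): best=(r,m,w);break
    if best is None: print(name,'not found'); return im,C,None
    p,q=fit(C,best[1],[best[2][0],best[2][1],0.1]); L=label(C,im,p)
    on=[a for a,w in L if w>.35]
    print(name,'conf %.2f iou %.2f'%(best[0]['conf'],q),'xy mm',(p[:2]*1e3).round(1),'yaw %.1f'%np.degrees(p[2]),'seen',L[0][0],L[-1][0],'label',(min(on),max(on)) if on else None)
    if verbose: print(' '.join('%d:%.1f'%(a,w) for a,w in L if w>.1))
    return im,C,p
E
python3 - <<'E'
from h import *
for l in ['cinnamon','oregano','turmeric','lavender']: jar(l)
E
```

```text
cinnamon conf 0.72 iou 0.94 xy mm [421.6 287.3] yaw 10.4 seen -108 51 label None

oregano conf 0.79 iou 0.95 xy mm [438.3 154.9] yaw -12.5 seen -96 60 label (-96, -66)
-96:0.7 -93:0.7 -90:0.7 -87:0.7 -84:0.7 -81:0.7 -78:0.7 -75:0.7 -72:0.7 -69:0.7 -66:0.5
turmeric conf 0.78 iou 0.81 xy mm [440.6  53.6] yaw 7.1 seen -75 81 label (54, 81)
51:0.2 54:0.6 57:0.7 60:0.7 63:0.7 66:0.7 69:0.7 72:0.7 75:0.8 78:0.7 81:0.7
lavender conf 0.73 iou 0.94 xy mm [429.4 -88.4] yaw 16.4 seen -54 102 label (-54, 90)
-54:0.5 -51:0.5 -48:0.5 -45:0.6 -42:0.6 -39:0.6 -36:0.6 -33:0.6 -30:0.6 -27:0.6 -24:0.6 -21:0.6 -18:0.6 -15:0.6 -12:0.6 -9:0.6 -6:0.6 -3:0.6 0:0.6 3:0.6 6:0.6 9:0.6 12:0.6 15:0.6 18:0.6 21:0.6 24:0.6 27:0.7 30:0.7 33:0.6 36:0.8 39:0.9 42:0.9 45:0.9 48:0.9 51:0.9 54:0.9 57:0.9 60:0.9 63:0.9 66:0.9 69:0.9 72:0.9 75:0.9 78:0.9 81:0.9 84:0.8 87:0.7 90:0.4 93:0.3 96:0.2 99:0.1 102:0.1
```

>>> {"api": "carry_out", "payload": {"dp": [[7, -22, -28], [7, -22, -28], [7, -22, -28], [7, -22, -28], [7, -22, -28], [8, -23, -28], [0, 0, -8], [0, 0, -8], [0, 0, -8], [0, 0, 0]], "turn": [5, 5, 6, 0, 0, 0, 0, 0, 0, 0]}}

```text
time_s: 4.37
ee_pos: [0.4264, -0.0793, 0.0588]
tcp_rot: [0.439, -3.109, -0.002]
wrist_force: [0.2, 0.3, -0.3]
grip_width: 0.0
grip_force: 0.0
```

>>> {"api": "carry_out", "payload": {"dp": [[0, 0, -2], [0, 0, -2], [0, 0, -2], [0, 0, 0]], "turn": [0, 0, 0, 0]}}

```text
time_s: 4.7
ee_pos: [0.4274, -0.0802, 0.054]
tcp_rot: [-0.437, 3.11, 0.0]
wrist_force: [-0.2, 0.1, -0.0]
grip_width: -0.002
grip_force: 0.0
```

>>> {"api": "carry_out", "payload": {"dp": [[0, 0, -2], [0, 0, -1], [0, 0, 0]], "turn": [0, 0, 0]}}

```text
time_s: 4.95
ee_pos: [0.427, -0.0807, 0.0506]
tcp_rot: [0.436, -3.111, -0.0]
wrist_force: [0.1, -0.3, 0.2]
grip_width: 0.001
grip_force: 0.0
```

>>> {"api": "carry_out", "payload": {"dp": [[0, 0, -1], [0, 0, -1], [0, 0, 0]], "turn": [0, 0, 0]}}

```text
time_s: 5.2
ee_pos: [0.427, -0.0807, 0.0485]
tcp_rot: [0.436, -3.111, -0.0]
wrist_force: [-0.1, -0.3, 0.4]
grip_width: 0.0
grip_force: 0.0
```

```bash
python3 - <<'E'
from h import *
im,C,p=jar('lavender','top',-.09)
w=eyes.capture('wrist'); save(w,'w2'); jar('lavender','wrist',-.09); print(arm.sense()['wrist_force'])
E
```

```text
lavender not found
lavender conf 0.94 iou 0.63 xy mm [431.3 -88.6] yaw 16.8 seen -72 78 label (-72, 78)
-72:0.9 -69:0.9 -66:1.0 -63:1.0 -60:1.0 -57:1.0 -54:1.0 -51:1.0 -48:1.0 -45:1.0 -42:1.0 -39:1.0 -36:1.0 -33:1.0 -30:0.9 -27:0.9 -24:0.8 -21:0.8 -18:0.7 -15:0.7 -12:0.7 -9:0.7 -6:0.7 -3:0.9 0:1.0 3:1.0 6:1.0 9:1.0 12:1.0 15:0.6 18:0.6 21:0.6 24:0.6 27:1.0 30:1.0 33:1.0 36:1.0 39:1.0 42:1.0 45:1.0 48:0.9 51:0.8 54:0.8 57:0.8 60:0.8 63:0.8 66:0.8 69:0.8 72:0.9 75:0.8 78:0.8
[-0.33712671  0.40240046  0.03188451]
```

View pics/w2.png

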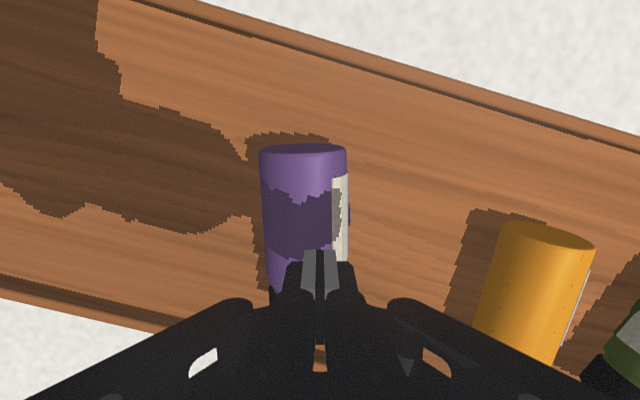

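The picture shows the fingertips (320,250) about 9 mm to the +y side of the jar's axis (304,200), still clear of it. I'll bring the tip closer to the axis.

>>> {"api": "carry_out", "payload": {"dp": [[0, 0, 6], [2, -6, 0], [0, 0, -2], [0, 0, -1], [0, 0, 0]], "turn": [0, 0, 0, 0, 0]}}

```text
time_s: 5.87
ee_pos: [0.4288, -0.0869, 0.0514]
tcp_rot: [0.435, -3.111, -0.0]
wrist_force: [-0.8, -0.1, 0.2]
grip_width: 0.002
grip_force: 0.0
```

>>> {"api": "carry_out", "payload": {"dp": [[0, 0, -1], [0, 0, 0]], "turn": [0, 0]}}

```text
time_s: 6.03
ee_pos: [0.4289, -0.0866, 0.0504]
tcp_rot: [0.436, -3.111, -0.0]
wrist_force: [0.2, -0.4, -0.6]
grip_width: 0.002
grip_force: 0.0
```

>>> {"api": "carry_out", "payload": {"dp": [[0, 0, -1], [0, 0, 0]], "turn": [0, 0]}}

```text
time_s: 6.2
ee_pos: [0.429, -0.0866, 0.0495]
tcp_rot: [0.436, -3.111, -0.0]
wrist_force: [-0.5, 0.4, 0.1]
grip_width: -0.001
grip_force: 0.0
```

>>> {"api": "carry_out", "payload": {"dp": [[0, 0, -1], [0, 0, 0]], "turn": [0, 0]}}

```text
time_s: 6.37
ee_pos: [0.429, -0.0867, 0.0486]
tcp_rot: [0.436, -3.111, -0.0]
wrist_force: [0.4, -0.6, -0.4]
grip_width: 0.005
grip_force: 0.0
```

>>> {"api": "carry_out", "payload": {"dp": [[0, 0, -1], [0, 0, 0]], "turn": [0, 0]}}

```text
time_s: 6.53
ee_pos: [0.429, -0.0867, 0.0476]
tcp_rot: [0.436, -3.111, -0.0]
wrist_force: [0.6, -0.2, -0.3]
grip_width: 0.001
grip_force: 0.0
```

>>> {"api": "carry_out", "payload": {"dp": [[0, 0, -1], [0, 0, 0]], "turn": [0, 0]}}

```text
time_s: 6.7
ee_pos: [0.429, -0.0867, 0.0466]
tcp_rot: [0.436, -3.111, -0.0]
wrist_force: [-0.0, -0.6, -0.5]
grip_width: -0.001
grip_force: 0.0
```

>>> {"api": "carry_out", "payload": {"dp": [[0, 0, -1], [0, 0, 0]], "turn": [0, 0]}}

```text
time_s: 6.87
ee_pos: [0.429, -0.0867, 0.0455]
tcp_rot: [0.436, -3.111, -0.0]
wrist_force: [-0.1, -0.4, 0.1]
grip_width: -0.002
grip_force: 0.0
```

```bash
python3 - <<'E'
from h import *
w=eyes.capture('wrist'); save(w,'w3',(180,100,460,300),1.4); s=eyes.capture('scene'); save(s,'s3')
a=cv2.resize(w[100:300,180:460],(560,400)); b=cv2.resize(s[150:230,230:400],None,fx=3.3,fy=2.5); b=b[:, :560]
print(b.shape); save(np.vstack([a,b]),'ws3')
jar('lavender','wrist',-.09,False); print(arm.sense()['joints'].round(2),arm.sense()['grip_width'])
E
```

```text
(200, 560, 3)
lavender conf 0.63 iou 0.61 xy mm [431.2 -88.3] yaw 17.3 seen -72 75 label (-72, 75)
[-0.3   0.27  0.54  2.03 -0.18  0.88  2.19] 0.004009410712040438
```

View pics/ws3.png

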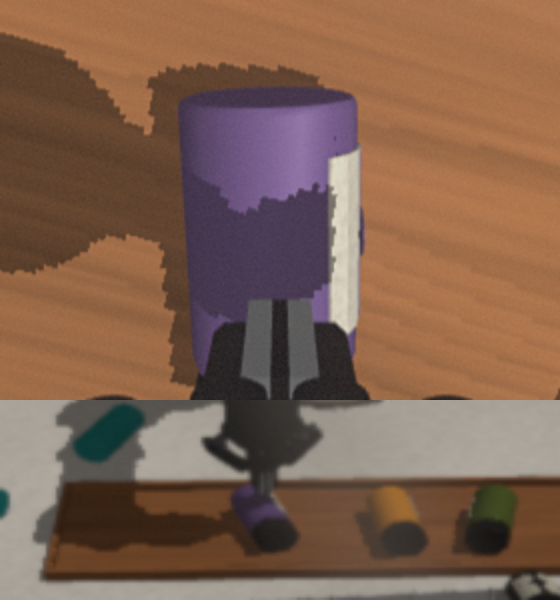

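The tip (crop 280,300) appears to be just over the jar's top, and the jar has not moved. I'll keep going down in small steps, watching the force.

>>> {"api": "carry_out", "payload": {"dp": [[0, 0, -1], [0, 0, 0]], "turn": [0, 0]}}

```text
time_s: 7.23
ee_pos: [0.429, -0.0867, 0.0446]
tcp_rot: [0.436, -3.111, -0.0]
wrist_force: [-0.6, -0.3, -0.4]
grip_width: 0.001
grip_force: 0.0
```

>>> {"api": "carry_out", "payload": {"dp": [[0, 0, -1], [0, 0, 0]], "turn": [0, 0]}}

```text
time_s: 7.4
ee_pos: [0.429, -0.0867, 0.0435]
tcp_rot: [0.436, -3.111, -0.0]
wrist_force: [-0.7, -0.5, -0.5]
grip_width: 0.001
grip_force: 0.0
```

>>> {"api": "carry_out", "payload": {"dp": [[0, 0, -1], [0, 0, 0]], "turn": [0, 0]}}

```text
time_s: 7.57
ee_pos: [0.429, -0.0867, 0.0425]
tcp_rot: [0.436, -3.111, -0.0]
wrist_force: [0.0, 0.8, 0.3]
grip_width: -0.002
grip_force: 0.0
```

>>> {"api": "carry_out", "payload": {"dp": [[0, 0, -1], [0, 0, 0]], "turn": [0, 0]}}

```text
time_s: 7.73
ee_pos: [0.429, -0.0867, 0.0415]
tcp_rot: [0.436, -3.111, -0.0]
wrist_force: [-1.1, 0.1, -0.3]
grip_width: -0.005
grip_force: 0.0
```

>>> {"api": "carry_out", "payload": {"dp": [[0, 0, -1], [0, 0, 0]], "turn": [0, 0]}}

```text
time_s: 7.9
ee_pos: [0.429, -0.0867, 0.0406]
tcp_rot: [0.436, -3.111, -0.0]
wrist_force: [0.5, 0.5, 0.2]
grip_width: 0.0
grip_force: 0.0
```

```bash
python3 - <<'E'
from h import *
w=eyes.capture('wrist'); save(w,'w4',(220,100,420,300),3)
print(arm.sense())
E
```

```text
{'time_s': 7.95, 'joints': array([-0.29718219,  0.27984075,  0.54047908,  2.03926991, -0.1870593 ,
        0.86959951,  2.19669483]), 'qvel': array([-0.0002257 , -0.00096571,  0.00081259, -0.00155408,  0.00030199,
        0.0012569 ,  0.00012772]), 'joint_efforts': array([ 1.68067298e-03, -2.79052198e+01,  3.05246271e+00, -1.78871119e+01,
        6.40677754e-03, -5.70836724e-03,  2.81373003e-03]), 'ee_pos': array([ 0.42904412, -0.08672085,  0.040598  ]), 'tcp_rot': array([ 4.35887672e-01, -3.11101532e+00, -7.17340014e-05]), 'wrist_force': array([-0.38465698,  0.996949  ,  0.24368218]), 'ft_torque': array([-0.00589909, -0.03333774,  0.02737474]), 'grip_force': 0.0, 'grip_width': -0.0038929316953967316}
```

View pics/w4.png

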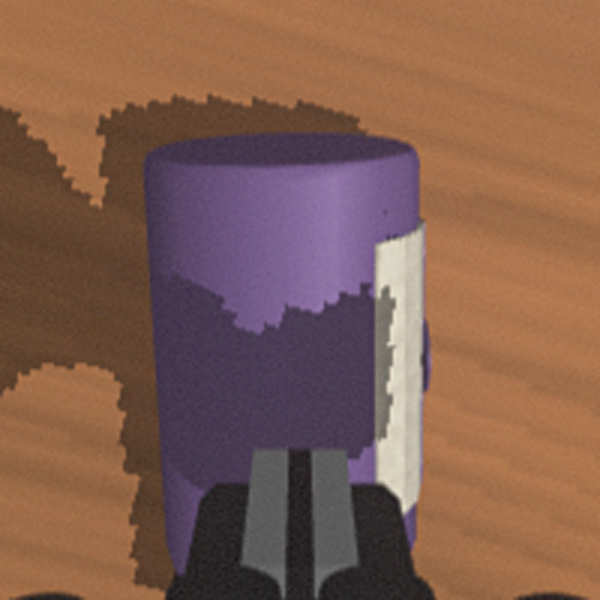

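>>> {"api": "carry_out", "payload": {"dp": [[0, 0, -1], [0, 0, 0]], "turn": [0, 0]}}

```text
time_s: 8.12
ee_pos: [0.429, -0.0867, 0.0396]
tcp_rot: [0.436, -3.111, -0.0]
wrist_force: [-0.2, -0.8, 1.0]
grip_width: -0.001
grip_force: 0.0
```

>>> {"api": "carry_out", "payload": {"dp": [[0, 0, -1], [0, 0, 0]], "turn": [0, 0]}}

```text
time_s: 8.28
ee_pos: [0.429, -0.0867, 0.0386]
tcp_rot: [0.436, -3.111, -0.0]
wrist_force: [-0.5, -0.1, -0.2]
grip_width: 0.0
grip_force: 0.0
```

>>> {"api": "carry_out", "payload": {"dp": [[0, 0, -1], [0, 0, 0]], "turn": [0, 0]}}

```text
time_s: 8.45
ee_pos: [0.429, -0.0867, 0.0376]
tcp_rot: [0.436, -3.111, -0.0]
wrist_force: [0.4, 0.3, 0.3]
grip_width: -0.002
grip_force: 0.0
```

>>> {"api": "carry_out", "payload": {"dp": [[0, 0, -1], [0, 0, 0]], "turn": [0, 0]}}

```text
time_s: 8.62
ee_pos: [0.429, -0.0867, 0.0366]
tcp_rot: [0.436, -3.111, -0.0]
wrist_force: [0.2, 0.5, -0.7]
grip_width: 0.0
grip_force: 0.0
```

```bash
python3 - <<'E'
from h import *
s=eyes.capture('scene'); C=cam('scene'); p=arm.sense()['ee_pos']
for d in (0,.01,.02): print(d,w2pix(C,p+[0,0,d]).round(1))
c,a,n=frame([.4294,-.0884,np.radians(16.6)])
print('jar cap top',w2pix(C,c+.052*a+[0,0,.024]),'mid top',w2pix(C,c+[0,0,.024]),'base top',w2pix(C,c-.052*a+[0,0,.024]))
save(s,'s5',(280,150,345,220),8)
E
```

```text
0 [310.2 194.3]
0.01 [310.2 192.1]
0.02 [310.1 189.9]
jar cap top [313.9505429  199.58684652] mid top [309.67125387 190.74152859] base top [305.60216308 182.33069178]
```

View pics/s5.png

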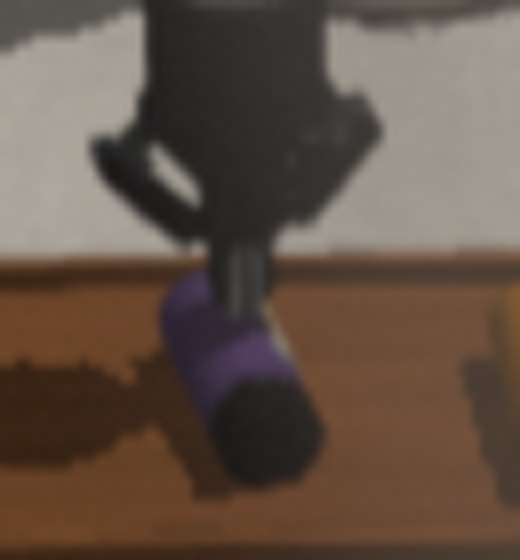

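The scene crop shows the finger ends (242,318), above the jar's middle. They sit visibly higher than the reported TCP projects, so when shut they end roughly 20–29 mm behind it. I'll keep lowering until there is contact.

>>> {"api": "carry_out", "payload": {"dp": [[0, 0, -2], [0, 0, 0]], "turn": [0, 0]}}

```text
time_s: 8.83
ee_pos: [0.4289, -0.0867, 0.0344]
tcp_rot: [0.436, -3.111, -0.0]
wrist_force: [-0.6, 0.8, 0.2]
grip_width: -0.001
grip_force: 0.0
```

>>> {"api": "carry_out", "payload": {"dp": [[0, 0, -2], [0, 0, 0]], "turn": [0, 0]}}

```text
time_s: 9.0
ee_pos: [0.4289, -0.0867, 0.0324]
tcp_rot: [0.436, -3.111, -0.0]
wrist_force: [0.3, 0.6, 0.2]
grip_width: -0.0
grip_force: 0.0
```

>>> {"api": "carry_out", "payload": {"dp": [[0, 0, -2], [0, 0, 0]], "turn": [0, 0]}}

```text
time_s: 9.17
ee_pos: [0.4289, -0.0867, 0.0304]
tcp_rot: [0.436, -3.111, -0.0]
wrist_force: [0.8, -0.1, -0.2]
grip_width: -0.005
grip_force: 0.0
```

>>> {"api": "carry_out", "payload": {"dp": [[0, 0, -1.5], [0, 0, 0]], "turn": [0, 0]}}

```text
time_s: 9.33
ee_pos: [0.4289, -0.0867, 0.029]
tcp_rot: [0.436, -3.111, -0.0]
wrist_force: [-0.2, 0.4, 0.7]
grip_width: 0.0
grip_force: 0.0
```

>>> {"api": "carry_out", "payload": {"dp": [[0, 0, -1.5], [0, 0, 0]], "turn": [0, 0]}}

```text
time_s: 9.5
ee_pos: [0.429, -0.0867, 0.0275]
tcp_rot: [0.436, -3.111, -0.0]
wrist_force: [0.3, -0.7, -0.4]
grip_width: 0.002
grip_force: 0.0
```

>>> {"api": "carry_out", "payload": {"dp": [[0, 0, -1.5], [0, 0, 0]], "turn": [0, 0]}}

```text
time_s: 9.67
ee_pos: [0.429, -0.0867, 0.026]
tcp_rot: [0.436, -3.111, -0.0]
wrist_force: [-1.1, -0.2, 0.0]
grip_width: -0.001
grip_force: 0.0
```

>>> {"api": "carry_out", "payload": {"dp": [[0, 0, -1.5], [0, 0, 0]], "turn": [0, 0]}}

```text
time_s: 9.83
ee_pos: [0.429, -0.0867, 0.0245]
tcp_rot: [0.436, -3.111, -0.0]
wrist_force: [-0.2, -0.3, -0.2]
grip_width: -0.003
grip_force: 0.0
```

```bash
python3 - <<'E'
from h import *
s=eyes.capture('scene'); w=eyes.capture('wrist'); C=cam('scene'); p=arm.sense()['ee_pos']
for d in (0,.01,.02,.03): print(d,w2pix(C,p+[0.01,0,d]).round(1))
a=cv2.resize(s[150:220,275:350],None,fx=5.3,fy=5.3,interpolation=cv2.INTER_CUBIC)[:370]
b=cv2.resize(w[115:300,220:420],None,fx=2,fy=2)
save(np.hstack([a,b]),'sw6'); jar('lavender','wrist',None,False)
E
```

```text
0 [310.3 198.7]
0.01 [310.2 196.5]
0.02 [310.2 194.3]
0.03 [310.1 192.1]
lavender conf 0.85 iou 0.56 xy mm [429.7 -88.7] yaw 17.5 seen -72 75 label (-72, 75)
```

View pics/sw6.png

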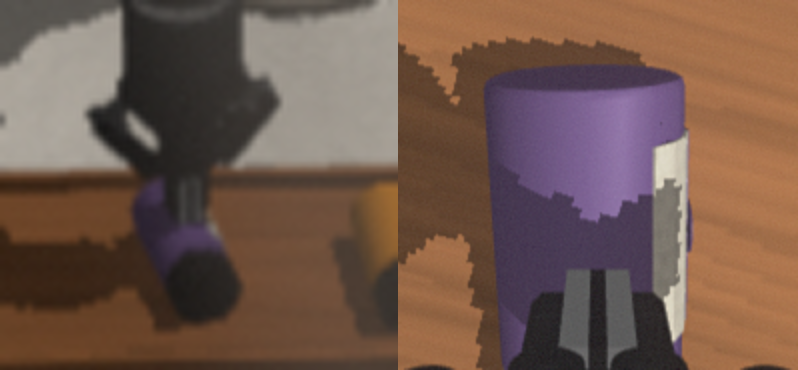

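Scene crop: the tip at (190,223) now nearly touches the jar's top, so the physical finger ends sit about 30 mm behind the reported TCP. I'll continue in small steps.

>>> {"api": "carry_out", "payload": {"dp": [[0, 0, -1], [0, 0, 0]], "turn": [0, 0]}}

```text
time_s: 10.2
ee_pos: [0.4291, -0.0867, 0.0236]
tcp_rot: [0.436, -3.111, -0.0]
wrist_force: [0.0, 0.2, 0.0]
grip_width: -0.005
grip_force: 0.0
```

>>> {"api": "carry_out", "payload": {"dp": [[0, 0, -1], [0, 0, 0]], "turn": [0, 0]}}

```text
time_s: 10.37
ee_pos: [0.4294, -0.0873, 0.0234]
tcp_rot: [-0.436, 3.111, -0.0]
wrist_force: [-2.0, -0.5, 5.6]
grip_width: -0.002
grip_force: 3.0
```

>>> {"api": "carry_out", "payload": {"dp": [[0, 0, -1], [0, 0, 0]], "turn": [0, 0]}}

```text
time_s: 10.53
ee_pos: [0.4296, -0.0879, 0.0233]
tcp_rot: [-0.435, 3.11, -0.001]
wrist_force: [-3.9, -0.8, 13.0]
grip_width: -0.002
grip_force: 6.8
```

>>> {"api": "carry_out", "payload": {"dp": [[0, 0, -1], [0, 0, 0]], "turn": [0, 0]}}

```text
time_s: 10.7
ee_pos: [0.4299, -0.0886, 0.0232]
tcp_rot: [-0.434, 3.11, -0.001]
wrist_force: [-6.6, -0.6, 21.5]
grip_width: 0.001
grip_force: 10.5
```

>>> {"api": "carry_out", "payload": {"dp": [[0, 0, 1.5], [1.5, -4.8, 0], [1.5, -4.8, 0], [1.5, -4.8, 0], [1.5, -4.8, 0], [0, 0, 0], [0, 0, 8], [-4, 13.4, 0], [0, 0, -8], [0, 0, 0]], "turn": [0, 0, 0, 0, 0, 0, 0, 0, 0, 0]}}

```text
time_s: 11.53
ee_pos: [0.4327, -0.0919, 0.0233]
tcp_rot: [-0.439, 3.108, 0.001]
wrist_force: [-0.1, -0.9, 8.6]
grip_width: -0.003
grip_force: 4.3
```

>>> {"api": "carry_out", "payload": {"dp": [[2.2, -7, 0], [2.2, -7, 0], [2.2, -7, 0], [2.2, -7, 0], [0, 0, 0], [0, 0, 30], [-10, 0, 40], [-10, 0, 40], [-10, 0, 40], [0, 0, 0]], "turn": [0, 0, 0, 0, 0, 0, 0, 0, 0, 0]}}

```text
time_s: 12.37
ee_pos: [0.4132, -0.122, 0.1786]
tcp_rot: [-0.434, 3.099, -0.003]
wrist_force: [0.8, -0.2, -0.8]
grip_width: -0.001
grip_force: 0.0
```

```bash
python3 - <<'E'
from h import *
print(arm.sense()['ee_pos']);im,C,p=jar('lavender','wrist'); 
E
```

```text
[ 0.4132388  -0.12200326  0.1785925 ]
lavender conf 0.77 iou 0.83 xy mm [ 438.  -111.4] yaw 17.3 seen -78 78 label (-63, 78)
-69:0.1 -66:0.3 -63:0.4 -60:0.8 -57:0.9 -54:0.9 -51:1.0 -48:1.0 -45:1.0 -42:1.0 -39:1.0 -36:1.0 -33:1.0 -30:1.0 -27:1.0 -24:1.0 -21:1.0 -18:1.0 -15:1.0 -12:1.0 -9:1.0 -6:1.0 -3:1.0 0:1.0 3:1.0 6:1.0 9:1.0 12:1.0 15:1.0 18:1.0 21:1.0 24:1.0 27:1.0 30:1.0 33:1.0 36:1.0 39:1.0 42:1.0 45:1.0 48:1.0 51:1.0 54:1.0 57:1.0 60:1.0 63:1.0 66:1.0 69:1.0 72:0.7 75:0.7 78:0.8
```

```bash
sed -i 's/v.min(1)>.62/v.min(1)>.76/' h.py; python3 - <<'E'
from h import *
im,C,p=jar('lavender','wrist'); save(im,'w7',s=1.25)
E
```

```text
lavender conf 0.92 iou 0.79 xy mm [ 437.7 -111.5] yaw 17.3 seen -78 78 label (-21, 78)
-21:0.7 -18:0.8 -15:0.8 -12:0.8 -9:0.8 -6:0.8 -3:0.8 0:0.8 3:0.8 6:0.8 9:0.8 12:0.8 15:0.8 18:0.8 21:0.7 24:0.7 27:0.6 30:0.3 45:0.6 48:0.6 51:0.6 54:0.6 57:0.7 60:0.8 63:0.8 66:0.8 69:0.8 72:0.7 75:0.7 78:0.8
```

View pics/w7.png

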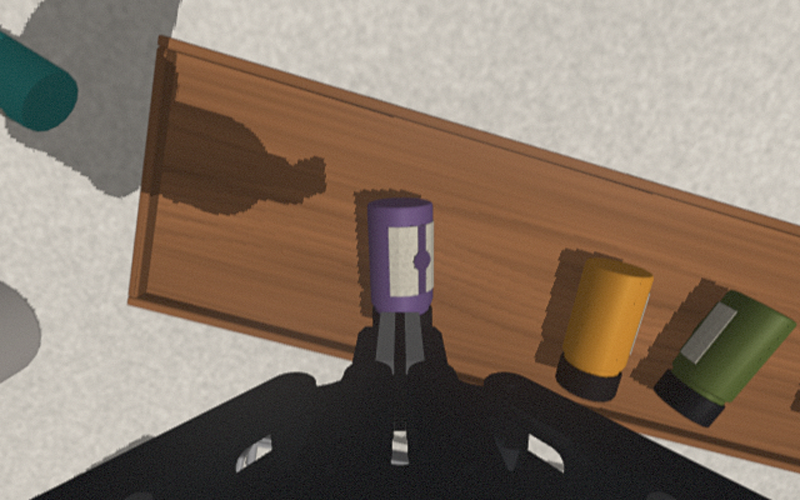

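Lavender at (400,250) now shows its label with the band at column 424, about 35° short of the top, and 3 more degrees of care won't matter yet. The turmeric and oregano labels are as before.

>>> {"api": "carry_out", "payload": {"dp": [[5.7, 4.2, -36], [5.7, 4.2, -36], [5.7, 4.2, -36], [5.7, 4.2, -36], [0, 0, 0], [0, 0, 0]], "turn": [0, 0, 0, 0, 0, 0]}}

```text
time_s: 13.07
ee_pos: [0.4304, -0.1029, 0.025]
tcp_rot: [0.437, -3.104, -0.001]
wrist_force: [0.3, 0.2, -0.2]
grip_width: 0.003
grip_force: 0.0
```

>>> {"api": "carry_out", "payload": {"dp": [[5, -2, 0], [0, 0, -2], [0, 0, 0]], "turn": [0, 0, 0]}}

```text
time_s: 13.32
ee_pos: [0.4373, -0.1059, 0.0255]
tcp_rot: [0.435, -3.11, 0.0]
wrist_force: [0.1, 0.0, -0.7]
grip_width: 0.003
grip_force: 0.0
```

>>> {"api": "carry_out", "payload": {"dp": [[0, 0, -2], [0, 0, -2], [0, 0, 0], [2.2, -7, 0], [2.2, -7, 0], [2.2, -7, 0], [2.1, -7, 0], [0, 0, 0], [0, 0, 0], [0, 0, 30]], "turn": [0, 0, 0, 0, 0, 0, 0, 0, 0, 0]}}

```text
time_s: 14.15
ee_pos: [0.4416, -0.1319, 0.0485]
tcp_rot: [0.434, -3.101, -0.006]
wrist_force: [0.4, 0.8, 0.0]
grip_width: -0.002
grip_force: 0.0
```

>>> {"api": "carry_out", "payload": {"dp": [[-20, 0, 40], [-20, 0, 40], [-20, 0, 40], [0, 0, 0], [0, 0, 0]], "turn": [0, 0, 0, 0, 0]}}

```text
time_s: 14.57
ee_pos: [0.3916, -0.1332, 0.1661]
tcp_rot: [-0.436, 3.105, 0.001]
wrist_force: [-0.5, 0.3, -0.0]
grip_width: 0.0
grip_force: 0.0
```

```bash
python3 - <<'E'
from h import *
print(arm.sense()['ee_pos']);im,C,p=jar('lavender','wrist'); 
E
```

```text
[ 0.39162114 -0.13321954  0.16609493]
lavender conf 0.90 iou 0.59 xy mm [ 428.5 -129.8] yaw 16.7 seen -75 78 label (-54, 69)
-54:0.4 -51:0.7 -48:0.7 -45:0.7 -42:0.7 -39:0.7 -36:0.7 -33:0.7 -30:0.7 -27:0.7 -24:0.7 -21:0.7 -18:0.7 -15:0.7 -12:0.7 -9:0.6 -6:0.6 -3:0.5 0:0.2 3:0.1 6:0.1 12:0.2 15:0.4 18:0.4 21:0.5 24:0.7 27:0.7 30:0.7 33:0.7 36:0.7 39:0.7 42:0.7 45:0.7 48:0.6 51:0.7 54:0.7 57:0.7 60:0.7 63:0.7 66:0.7 69:0.7
```

>>> {"api": "carry_out", "payload": {"dp": [[8, 32, -14], [8, 32, -14], [8, 32, -14], [8, 32, -14], [8, 33, -14], [8, 33, -14], [0, 0, -20], [0, 0, -20], [0, 0, 0], [0, 0, 0]], "turn": [-5, -5, 0, 0, 0, 0, 0, 0, 0, 0]}}

```text
time_s: 15.5
ee_pos: [0.436, 0.0598, 0.0377]
tcp_rot: [0.163, -3.131, 0.003]
wrist_force: [-0.2, -0.7, 0.0]
grip_width: -0.002
grip_force: 0.0
```

>>> {"api": "carry_out", "payload": {"dp": [[0, 0, 0], [0, 0, 0]], "turn": [0, 0]}}

```text
time_s: 15.67
ee_pos: [0.4394, 0.0599, 0.0407]
tcp_rot: [-0.161, 3.136, 0.0]
wrist_force: [0.2, -0.2, -0.2]
grip_width: 0.001
grip_force: 0.0
```

>>> {"api": "carry_out", "payload": {"dp": [[0, 0.7, -15], [0, 0, -3.7], [0, 0, 0], [0.9, -7.5, 0], [0.9, -7.5, 0], [0.9, -7.5, 0], [0.9, -7.5, 0], [0, 0, 0], [0, 0, 8], [-1.8, 14.9, 0]], "turn": [0, 0, 0, 0, 0, 0, 0, 0, 0, 0]}}

```text
time_s: 16.5
ee_pos: [0.4413, 0.0432, 0.0308]
tcp_rot: [-0.155, 3.136, -0.002]
wrist_force: [0.7, 0.2, 1.0]
grip_width: -0.002
grip_force: 0.0
```

>>> {"api": "carry_out", "payload": {"dp": [[0, 0, 0], [0, 0, -8], [0, 0, 0], [0.9, -7.5, 0], [0.9, -7.5, 0], [0.9, -7.5, 0], [0.9, -7.5, 0], [0, 0, 0], [0, 0, 8], [-1.8, 14.9, 0]], "turn": [0, 0, 0, 0, 0, 0, 0, 0, 0, 0]}}

```text
time_s: 17.33
ee_pos: [0.4431, 0.0271, 0.0302]
tcp_rot: [-0.154, 3.136, -0.004]
wrist_force: [0.5, 0.7, 0.5]
grip_width: -0.0
grip_force: 0.0
```

>>> {"api": "carry_out", "payload": {"dp": [[0, 0, 0], [0, 0, -8], [0, 0, 0], [0.9, -7.5, 0], [0.9, -7.5, 0], [0.9, -7.5, 0], [0.9, -7.5, 0], [0, 0, 0], [0, 0, 0], [0, 0, 30]], "turn": [0, 0, 0, 0, 0, 0, 0, 0, 0, 0]}}

```text
time_s: 18.17
ee_pos: [0.4414, -0.0007, 0.0478]
tcp_rot: [0.161, -3.127, 0.003]
wrist_force: [-0.7, 1.6, -0.6]
grip_width: -0.001
grip_force: 0.0
```

>>> {"api": "carry_out", "payload": {"dp": [[-17, 10, 40], [-17, 10, 40], [-17, 10, 40], [-17, 10, 40], [-17, 10, 40], [0, 10, 0], [0, 0, 0], [0, 0, 0]], "turn": [0, 0, 0, 0, 0, 0, 0, 0]}}

```text
time_s: 18.83
ee_pos: [0.3658, 0.0571, 0.237]
tcp_rot: [0.165, -3.136, 0.001]
wrist_force: [-0.0, -1.3, -0.5]
grip_width: 0.001
grip_force: 0.0
```

```bash
python3 - <<'E'
from h import *
print(arm.sense()['ee_pos'])
for l in ['turmeric','lavender','oregano','cinnamon']: im,C,p=jar(l)
E
```

```text
[0.36578647 0.05706162 0.23703086]
turmeric conf 0.71 iou 0.91 xy mm [448.1   5.6] yaw 7.2 seen -69 87 label (-69, 51)
-69:0.4 -66:0.5 -63:0.6 -60:0.7 -57:0.7 -54:0.7 -51:0.7 -48:0.7 -45:0.7 -42:0.7 -39:0.7 -36:0.7 -33:0.7 -30:0.7 -27:0.7 -24:0.6 -21:0.6 -18:0.5 -15:0.2 3:0.2 6:0.6 9:0.6 12:0.7 15:0.7 18:0.7 21:0.7 24:0.7 27:0.7 30:0.7 33:0.7 36:0.7 39:0.7 42:0.7 45:0.7 48:0.7 51:0.4
lavender conf 0.96 iou 0.96 xy mm [ 442.  -124.5] yaw 17.8 seen -48 108 label (-48, 63)
-48:0.8 -45:0.8 -42:0.7 -39:0.8 -36:0.8 -33:0.8 -30:0.8 -27:0.8 -24:0.7 -21:0.7 -18:0.7 -15:0.7 -12:0.6 -9:0.6 -6:0.5 12:0.6 15:0.6 18:0.6 21:0.7 24:0.7 27:0.7 30:0.7 33:0.7 36:0.7 39:0.7 42:0.7 45:0.7 48:0.7 51:0.8 54:0.7 57:0.7 60:0.7 63:0.5
oregano conf 0.73 iou 0.94 xy mm [439.1 154.7] yaw -11.9 seen -96 60 label (-96, -66)
-96:0.6 -93:0.7 -90:0.7 -87:0.7 -84:0.7 -81:0.7 -78:0.7 -75:0.7 -72:0.7 -69:0.8 -66:0.6
cinnamon conf 0.84 iou 0.96 xy mm [421.6 288. ] yaw 10.4 seen -108 48 label None
```

>>> {"api": "carry_out", "payload": {"dp": [[12, 15, -32], [12, 15, -32], [12, 15, -32], [12, 15, -32], [12, 15, -32], [12, 15, -32], [0, 0, 0], [0, 0, 0], [0, 0, 0], [0, 0, 0]], "turn": [-6, -6, -6, 0, 0, 0, 0, 0, 0, 0]}}

```text
time_s: 20.07
ee_pos: [0.4396, 0.147, 0.048]
tcp_rot: [0.331, 3.121, 0.003]
wrist_force: [0.2, -0.5, 0.7]
grip_width: 0.002
grip_force: 0.0
```

>>> {"api": "carry_out", "payload": {"dp": [[0, 0, -20], [0, 0, -6], [0, 0, 0], [1.6, 7.3, 0], [1.6, 7.3, 0], [1.6, 7.3, 0], [1.6, 7.3, 0], [0, 0, 0], [0, 0, 8], [-3.1, -14.7, 0]], "turn": [0, 0, 0, 0, 0, 0, 0, 0, 0, 0]}}

```text
time_s: 20.9
ee_pos: [0.4438, 0.1655, 0.0312]
tcp_rot: [0.323, 3.12, 0.008]
wrist_force: [0.9, 0.5, 0.3]
grip_width: 0.0
grip_force: 0.0
```

>>> {"api": "carry_out", "payload": {"dp": [[0, 0, 0], [0, 0, -8], [0, 0, 0], [1.6, 7.3, 0], [1.6, 7.3, 0], [1.6, 7.3, 0], [1.6, 7.3, 0], [0, 0, 0], [0, 0, 8], [-3.1, -14.7, 0]], "turn": [0, 0, 0, 0, 0, 0, 0, 0, 0, 0]}}

```text
time_s: 21.73
ee_pos: [0.4464, 0.1805, 0.0295]
tcp_rot: [0.321, 3.122, 0.007]
wrist_force: [0.4, 1.1, 0.5]
grip_width: 0.002
grip_force: 0.0
```

>>> {"api": "carry_out", "payload": {"dp": [[0, 0, 0], [0, 0, -8], [0, 0, 0], [1.6, 7.3, 0], [1.6, 7.3, 0], [1.6, 7.3, 0], [1.6, 7.3, 0], [0, 0, 0], [0, 0, 8], [-2.1, -9.8, 0]], "turn": [0, 0, 0, 0, 0, 0, 0, 0, 0, 0]}}

```text
time_s: 22.57
ee_pos: [0.45, 0.1981, 0.0287]
tcp_rot: [0.325, 3.123, 0.004]
wrist_force: [0.3, 0.4, -0.5]
grip_width: 0.001
grip_force: 0.0
```

>>> {"api": "carry_out", "payload": {"dp": [[0, 0, 0], [0, 0, -8], [0, 0, 0], [1.1, 5, 0], [1.1, 5, 0], [0, 0, 0], [0, 0, 0], [0, 0, 30]], "turn": [0, 0, 0, 0, 0, 0, 0, 0]}}

```text
time_s: 23.23
ee_pos: [0.4474, 0.2047, 0.0466]
tcp_rot: [-0.329, -3.116, 0.007]
wrist_force: [-0.5, 0.3, -0.2]
grip_width: -0.0
grip_force: 0.0
```

>>> {"api": "carry_out", "payload": {"dp": [[-17, -15, 38], [-17, -15, 38], [-17, -15, 38], [-17, -15, 38], [-17, -15, 38], [0, 0, 0], [0, 0, 0], [0, 0, 0]], "turn": [4, 4, 4, 0, 0, 0, 0, 0]}}

```text
time_s: 23.9
ee_pos: [0.3707, 0.135, 0.2277]
tcp_rot: [-0.002, -3.14, 0.001]
wrist_force: [0.5, 0.5, -0.6]
grip_width: 0.005
grip_force: 0.0
```

```bash
python3 - <<'E'
from h import *
print(arm.sense()['ee_pos'])
for l in ['oregano','cinnamon']: im,C,p=jar(l)
E
```

```text
[0.37072706 0.13499357 0.22774955]
oregano conf 0.69 iou 0.89 xy mm [447.8 194.7] yaw -11.3 seen -90 63 label (-90, 27)
-90:0.7 -87:0.7 -84:0.7 -81:0.8 -78:0.7 -75:0.7 -72:0.7 -69:0.7 -66:0.7 -63:0.7 -60:0.7 -57:0.8 -54:0.7 -51:0.7 -48:0.6 -45:0.6 -42:0.6 -39:0.4 -24:0.1 -21:0.6 -18:0.6 -15:0.7 -12:0.7 -9:0.7 -6:0.8 -3:0.7 0:0.7 3:0.7 6:0.7 9:0.7 12:0.8 15:0.8 18:0.7 21:0.7 24:0.7 27:0.6
cinnamon conf 0.88 iou 0.96 xy mm [421.2 288.4] yaw 10.2 seen -96 57 label None
```

>>> {"api": "carry_out", "payload": {"dp": [[12.7, 9, -31], [12.7, 9, -31], [12.7, 9, -31], [12.7, 9, -31], [12.7, 9, -31], [12.5, 9, -31], [0, 0, 0], [0, 0, 0], [0, 0, 0], [0, 0, 0]], "turn": [-6, -6, 0, 0, 0, 0, 0, 0, 0, 0]}}

```text
time_s: 24.93
ee_pos: [0.4483, 0.1893, 0.0447]
tcp_rot: [0.33, 3.122, 0.002]
wrist_force: [0.2, 0.4, 0.2]
grip_width: 0.003
grip_force: 0.0
```

>>> {"api": "carry_out", "payload": {"dp": [[0, 0, -17], [0, 0, -5.7], [0, 0, 0], [1.2, 5.8, 0], [1.2, 5.8, 0], [1.2, 5.8, 0], [1.2, 5.8, 0], [0, 0, 0], [0, 0, 0], [0, 0, 30]], "turn": [0, 0, 0, 0, 0, 0, 0, 0, 0, 0]}}

```text
time_s: 25.77
ee_pos: [0.4482, 0.2108, 0.048]
tcp_rot: [-0.328, -3.117, 0.007]
wrist_force: [-0.8, 0.2, -0.7]
grip_width: -0.001
grip_force: 0.0
```

>>> {"api": "carry_out", "payload": {"dp": [[-17, -3, 38], [-17, -3, 38], [-17, -3, 38], [-17, -3, 38], [-17, -3, 38], [0, 0, 0], [0, 0, 0], [0, 0, 0]], "turn": [0, 0, 0, 0, 0, 0, 0, 0], "grip": 0}}

```text
time_s: 26.43
ee_pos: [0.367, 0.1969, 0.2405]
tcp_rot: [0.33, 3.123, 0.002]
wrist_force: [-0.3, 0.5, -0.6]
grip_width: 1.001
grip_force: 0.0
```

```bash
python3 - <<'E'
from h import *
print(arm.sense()['ee_pos'])
for l in ['oregano','cinnamon']: im,C,p=jar(l)
print(arm.sense()['grip_width'])
save(im,'w8',s=1.25)
E
```

```text
[0.36704197 0.19693053 0.2404937 ]
oregano conf 0.93 iou 0.94 xy mm [448.6 202.1] yaw -12.3 seen -81 75 label (-72, 45)
-72:0.7 -69:0.7 -66:0.7 -63:0.8 -60:0.7 -57:0.7 -54:0.8 -51:0.7 -48:0.8 -45:0.7 -42:0.7 -39:0.8 -36:0.8 -33:0.7 -30:0.6 -27:0.6 -24:0.6 -21:0.6 -3:0.5 0:0.6 3:0.6 6:0.7 9:0.7 12:0.7 15:0.7 18:0.8 21:0.8 24:0.8 27:0.8 30:0.7 33:0.8 36:0.8 39:0.8 42:0.8 45:0.7 48:0.3
cinnamon conf 0.74 iou 0.95 xy mm [421.7 288.8] yaw 10.5 seen -87 69 label None

1.0014475103578844
```

View pics/w8.png

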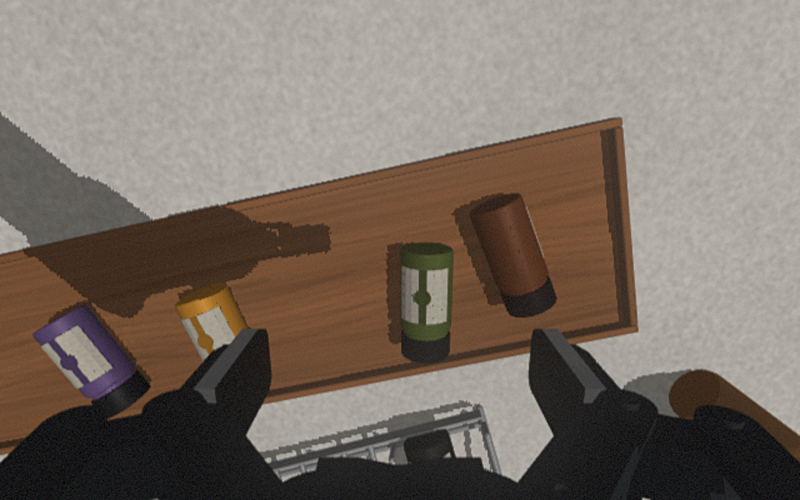

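Oregano (427,300) has its band about 9° short of centre, and cinnamon (512,255) shows a sliver of label on its right (+y) side. From the open finger width, the open finger tips are about 43 mm behind the reported TCP, and shut they are 30 mm behind. I'll trim the oregano.

>>> {"api": "carry_out", "payload": {"dp": [[13.5, 0.3, -33], [13.5, 0.3, -33], [13.5, 0.3, -33], [13.5, 0.3, -33], [13.5, 0.3, -33], [13, 0.5, -33], [0, 0, 0], [0, 0, 0], [0, 0, 0], [0, 0, 0]], "turn": [0, 0, 0, 0, 0, 0, 0, 0, 0, 0], "grip": 1}}

```text
time_s: 27.47
ee_pos: [0.4488, 0.2003, 0.0439]
tcp_rot: [0.329, 3.122, 0.004]
wrist_force: [-1.1, 0.7, 0.5]
grip_width: -0.004
grip_force: 0.0
```

```bash
cat > rack.py <<'E'
from h import *
# pepper: sloped cylinder fit in top+scene; rack yaw from its parts
imt=eyes.capture('top');mt=None
M={}
for n in ('top','scene'):
    if n=='scene': eyes.capture('scene')
    r=masks_of(n,'pepper_a')
    for q in r:
        y,x=np.nonzero(q['pixels']); w=pix2w(cam(n),(x.mean(),y.mean()),.05)
        if w[0]>.58: M[n]=(cam(n),q['pixels']);print(n,q['conf'],q['bbox'],w.round(3));break
th=np.linspace(0,2*np.pi,40);s15=np.radians(15)
def f(p,n):
    C,mask=M[n]; a=np.array([np.cos(p[2])*np.cos(s15),np.sin(p[2])*np.cos(s15),np.sin(s15)]);nn=np.array([-np.sin(p[2]),np.cos(p[2]),0]);u=np.cross(a,nn)
    c=np.array([p[0],p[1],.05]); pts=np.concatenate([c+s*a+R_*(np.cos(th)[:,None]*u+np.sin(th)[:,None]*nn) for s in (-.052,.052)])
    h=cv2.convexHull((proj(C,pts)*16).astype(np.int32)); m=np.zeros(mask.shape,np.uint8); cv2.fillConvexPoly(m,h,1,shift=4)
    m=m>0; return -(m&mask).sum()/(m|mask).sum()
p0=np.array([.64,.17,.07])
for ns in (['top'],['scene'],['top','scene']):
    if all(n in M for n in ns):
        g=lambda p:sum(f(p,n) for n in ns)
        r=minimize(g,p0,method='Nelder-Mead',options=dict(initial_simplex=np.vstack([p0]+[p0+d for d in np.diag([.015,.015,.15])]))); print(ns,r.x.round(4),np.degrees(r.x[2]).round(1),r.fun)
save(imt[125:185,215:375],'t9',s=4.9)
E
python3 rack.py; python3 -c "
from h import *
print(arm.sense()['ee_pos'])"
```

```text
top 0.83 [242.1, 157.6, 16.4, 37.3] [0.642 0.177 0.05 ]
scene 0.93 [393.4, 233.1, 24.4, 24.6] [0.642 0.177 0.05 ]
['top'] [0.6421 0.1766 0.0494] 2.8 -0.954
['scene'] [0.6404 0.1772 0.0659] 3.8 -0.9342105263157895
['top', 'scene'] [0.6418 0.177  0.0503] 2.9 -1.880330207554063
[0.44850968 0.20026544 0.04372351]
```

View pics/t9.png

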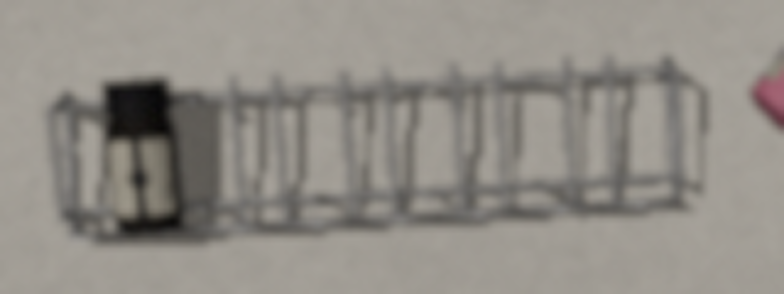

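The crop shows the pepper (140,150) with its band centred and the four empty cradles, with wire pairs at columns 256, 365, 477 and 589 at the back. I'll check these against the predicted seats while trimming the oregano.

>>> {"api": "carry_out", "payload": {"dp": [[0, -1, -16], [0, 0, -6], [0, 0, 0], [0.8, 3.8, 0], [0.8, 3.8, 0], [0, 0, 0], [0, 0, 0], [0, 0, 30]], "turn": [0, 0, 0, 0, 0, 0, 0, 0]}}

```text
time_s: 28.33
ee_pos: [0.4455, 0.2053, 0.0477]
tcp_rot: [-0.327, -3.117, 0.006]
wrist_force: [-1.1, 0.7, -1.7]
grip_width: 0.002
grip_force: 0.0
```

>>> {"api": "carry_out", "payload": {"dp": [[-17, -3, 38], [-17, -3, 38], [-17, -3, 38], [-17, -3, 38], [-17, -3, 38], [0, 0, 0], [0, 0, 0], [0, 0, 0]], "turn": [0, 0, 0, 0, 0, 0, 0, 0], "grip": 0}}

```text
time_s: 29.0
ee_pos: [0.3642, 0.1909, 0.2398]
tcp_rot: [0.329, 3.124, 0.001]
wrist_force: [-0.0, -0.5, -1.1]
grip_width: 1.001
grip_force: 0.0
```

```bash
python3 - <<'E'
from h import *
C=cam('top')
yaw=np.radians(2.9);a=np.array([np.cos(yaw),np.sin(yaw),0]);n=np.array([-a[1],a[0],0])
for k,(u,v) in {2:(256,78),3:(365,71),4:(477,65),5:(589,59)}.items():
    s=np.array([.642,.177,0])-(k-1)*.078*n
    print(k,s.round(4),'backend world',pix2w(C,(u/4.9+215,v/4.9+125),.042).round(3),'pred',(s+.052*a).round(3))
print(arm.sense()['ee_pos'],arm.sense()['tcp_rot'])
jar('oregano')
E
```

```text
2 [0.6459 0.0991 0.    ] backend world [0.699 0.1   0.042] pred [0.698 0.102 0.   ]
3 [0.6499 0.0212 0.    ] backend world [0.705 0.024 0.042] pred [0.702 0.024 0.   ]
4 [ 0.6538 -0.0567  0.    ] backend world [ 0.711 -0.054  0.042] pred [ 0.706 -0.054  0.   ]
5 [ 0.6578 -0.1346  0.    ] backend world [ 0.716 -0.133  0.042] pred [ 0.71  -0.132  0.   ]
[0.36423481 0.19093377 0.23979566] [3.29411135e-01 3.12408186e+00 8.75212739e-04]
oregano conf 0.90 iou 0.93 xy mm [448.1 203.4] yaw -12.6 seen -81 72 label (-72, 45)
-72:0.4 -69:0.7 -66:0.7 -63:0.7 -60:0.7 -57:0.7 -54:0.7 -51:0.7 -48:0.8 -45:0.7 -42:0.7 -39:0.7 -36:0.7 -33:0.7 -30:0.7 -27:0.6 -24:0.6 -21:0.6 -18:0.2 -3:0.3 0:0.6 3:0.6 6:0.7 9:0.7 12:0.7 15:0.7 18:0.7 21:0.7 24:0.7 27:0.8 30:0.7 33:0.7 36:0.7 39:0.7 42:0.8 45:0.7 48:0.3
```

>>> {"api": "carry_out", "payload": {"dp": [[14, 1.6, -33], [14, 1.6, -33], [14, 1.6, -33], [14, 1.6, -33], [14, 1.6, -33], [13, 1.6, -33], [0, 0, 0], [0, 0, 0], [0, 0, 0], [0, 0, 0]], "turn": [0, 0, 0, 0, 0, 0, 0, 0, 0, 0], "grip": 1}}

```text
time_s: 29.93
ee_pos: [0.4483, 0.2013, 0.0434]
tcp_rot: [0.329, 3.122, 0.003]
wrist_force: [-0.1, 0.3, 0.2]
grip_width: -0.001
grip_force: 0.0
```

>>> {"api": "carry_out", "payload": {"dp": [[0, 0, -16], [0, 0, -4], [0, 0, 0], [0, 0, 0]], "turn": [0, 0, 0, 0]}}

```text
time_s: 30.27
ee_pos: [0.4482, 0.2015, 0.0235]
tcp_rot: [0.329, 3.122, 0.003]
wrist_force: [0.2, 0.4, 2.7]
grip_width: 0.004
grip_force: 1.6
```

Light contact at 2.7 N. I'll press 1 mm more and roll.

>>> {"api": "carry_out", "payload": {"dp": [[0, 0, -1.2], [0, 0, 0], [0.9, 4, 0], [0.9, 4, 0], [0, 0, 0], [0, 0, 0], [0, 0, 30], [-12, -2, 35]], "turn": [0, 0, 0, 0, 0, 0, 0, 0]}}

```text
time_s: 30.93
ee_pos: [0.4372, 0.206, 0.0854]
tcp_rot: [-0.331, -3.123, 0.004]
wrist_force: [0.9, 1.5, 1.6]
grip_width: 0.003
grip_force: 0.0
```

>>> {"api": "carry_out", "payload": {"dp": [[-20, -3, 38], [-20, -3, 38], [-20, -3, 38], [-15, -3, 20], [0, 0, 0], [0, 0, 0], [0, 0, 0]], "turn": [0, 0, 0, 0, 0, 0, 0], "grip": 0}}

```text
time_s: 31.52
ee_pos: [0.3641, 0.1947, 0.2156]
tcp_rot: [-0.33, -3.124, -0.0]
wrist_force: [0.4, 0.3, -1.3]
grip_width: 0.978
grip_force: 0.0
```

```bash
python3 - <<'E'
from h import *
print(arm.sense()['ee_pos'],arm.sense()['tcp_rot'])
jar('oregano');jar('cinnamon')
E
```

```text
[0.36409855 0.19470091 0.21556601] [-3.29788847e-01 -3.12416257e+00 -3.99894288e-05]
oregano conf 0.55 iou 0.95 xy mm [449.1 203.4] yaw -11.9 seen -81 72 label (-72, 45)
-72:0.7 -69:0.7 -66:0.7 -63:0.7 -60:0.7 -57:0.7 -54:0.7 -51:0.7 -48:0.8 -45:0.7 -42:0.7 -39:0.7 -36:0.8 -33:0.7 -30:0.7 -27:0.6 -24:0.6 -21:0.6 -3:0.6 0:0.6 3:0.6 6:0.8 9:0.8 12:0.8 15:0.8 18:0.7 21:0.8 24:0.7 27:0.7 30:0.7 33:0.8 36:0.7 39:0.7 42:0.7 45:0.7 48:0.2
cinnamon conf 0.97 iou 0.93 xy mm [422.2 288.7] yaw 10.0 seen -87 69 label None
```

>>> {"api": "carry_out", "payload": {"dp": [[14, 0.6, -29], [14, 0.6, -29], [14, 0.6, -29], [14, 0.6, -29], [14, 0.7, -29], [13.5, 0.7, -29], [0, 0, 0], [0, 0, -15], [0, 0, 0], [0, 0, 0]], "turn": [0, 0, 0, 0, 0, 0, 0, 0, 0, 0], "grip": 1}}

```text
time_s: 32.55
ee_pos: [0.4469, 0.1985, 0.0267]
tcp_rot: [-0.33, -3.122, 0.002]
wrist_force: [0.3, -0.2, -0.4]
grip_width: 0.001
grip_force: 0.0
```

>>> {"api": "carry_out", "payload": {"dp": [[0, 0, -3], [0, 0, -2], [0, 0, 0], [0, 0, 0]], "turn": [0, 0, 0, 0]}}

```text
time_s: 32.88
ee_pos: [0.4487, 0.1997, 0.0234]
tcp_rot: [0.329, 3.122, 0.004]
wrist_force: [-0.2, 0.4, 5.7]
grip_width: 0.001
grip_force: 2.6
```

>>> {"api": "carry_out", "payload": {"dp": [[0, 0, -1], [0, 0, 0], [0.8, 4, 0], [0.8, 4, 0], [0.8, 4, 0], [0.8, 4, 0], [0, 0, 0], [0, 0, 0]], "turn": [0, 0, 0, 0, 0, 0, 0, 0]}}

```text
time_s: 33.55
ee_pos: [0.4524, 0.2169, 0.0234]
tcp_rot: [0.328, 3.122, 0.006]
wrist_force: [-2.3, 1.7, 10.5]
grip_width: -0.0
grip_force: 5.5
```

>>> {"api": "carry_out", "payload": {"dp": [[0, 0, 10], [0, 0, 30], [-17, -3, 38], [-20, -3, 38], [-20, -3, 38], [-15, -3, 30], [-10, -3, 0], [0, 0, 0], [0, 0, 0], [0, 0, 0]], "turn": [0, 0, 0, 0, 0, 0, 0, 0, 0, 0]}}

```text
time_s: 34.38
ee_pos: [0.37, 0.1994, 0.2012]
tcp_rot: [-0.33, -3.123, 0.003]
wrist_force: [-0.1, -0.2, -0.9]
grip_width: 0.001
grip_force: 0.0
```

```bash
python3 - <<'E'
from h import *
print(arm.sense()['ee_pos'],arm.sense()['tcp_rot'])
jar('oregano')
E
```

```text
[0.37003964 0.19941127 0.20119929] [-3.30293465e-01 -3.12288441e+00  2.54962291e-03]
oregano conf 0.84 iou 0.63 xy mm [446.6 210.1] yaw -12.8 seen -81 72 label (-51, 69)
-78:0.2 -75:0.2 -72:0.2 -69:0.3 -66:0.3 -63:0.3 -60:0.3 -57:0.3 -54:0.3 -51:0.8 -48:0.7 -45:0.8 -42:0.8 -39:0.9 -36:0.8 -33:0.8 -30:0.8 -27:0.9 -24:0.7 -21:0.6 -18:0.6 -15:0.6 -12:0.6 -9:0.5 -6:0.4 -3:0.4 15:0.4 18:0.6 21:0.6 24:0.7 27:0.7 30:0.8 33:0.8 36:0.7 39:0.8 42:0.8 45:0.7 48:0.8 51:0.7 54:0.8 57:0.8 60:0.8 63:0.8 66:0.6 69:0.4 72:0.2
```

>>> {"api": "carry_out", "payload": {"dp": [[13.2, 1.8, -33], [13.2, 1.8, -33], [13.2, 1.8, -33], [13.2, 1.8, -33], [13.2, 1.8, -33], [13, 1.8, -33], [0, 0, 0], [0, 0, 0], [0, 0, 0], [0, 0, 0]], "turn": [0, 0, 0, 0, 0, 0, 0, 0, 0, 0], "grip": 0.2}}

```text
time_s: 35.32
ee_pos: [0.4504, 0.2115, 0.0063]
tcp_rot: [0.329, 3.122, 0.004]
wrist_force: [0.5, 1.1, 0.7]
grip_width: 0.802
grip_force: 0.0
```

>>> {"api": "carry_out", "payload": {"dp": [[0, 0, -8], [0, 0, -8], [0, 0, -6], [0, 0, 0], [0, 0, 0]], "turn": [0, 0, 0, 0, 0]}}

```text
time_s: 35.73
ee_pos: [0.4487, 0.2106, -0.018]
tcp_rot: [-0.329, -3.123, 0.001]
wrist_force: [-0.4, 0.1, -0.1]
grip_width: 0.799
grip_force: 0.0
```

```bash
python3 - <<'E'
from h import *
s=arm.sense();print(s['ee_pos'],s['wrist_force'],s['grip_width'])
w=eyes.capture('wrist'); sc=eyes.capture('scene')
a=cv2.resize(w,(512,320)); b=cv2.resize(sc[150:220,340:440],None,fx=5,fy=4); b=b[:,:512] if b.shape[1]>512 else cv2.copyMakeBorder(b,0,0,0,512-b.shape[1],0)
save(np.vstack([a,b]),'g10')
E
```

```text
[ 0.44868078  0.21062285 -0.01795597] [-0.38289114  0.05604553 -0.0919396 ] 0.7994034193084668
```

View pics/g10.png

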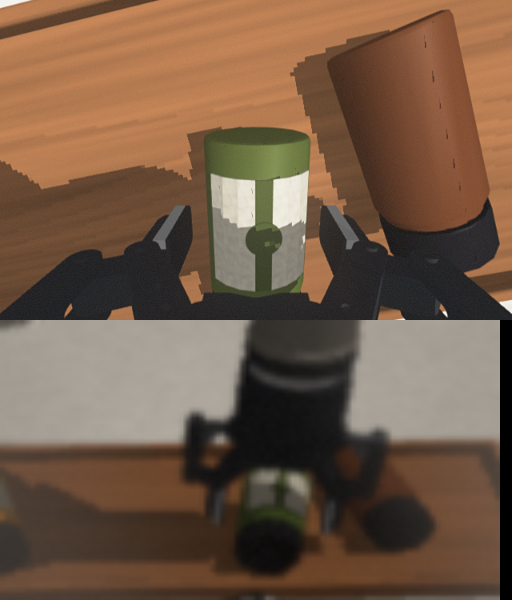

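The wrist view shows the fingers either side of oregano (258,215), with the band centred at (263,238). In the scene view the fingers reach down beside the jar and stay clear of cinnamon. I'll close and lift.

>>> {"api": "carry_out", "payload": {"dp": [[0, 0, -5], [0, 0, 0], [0, 0, 0], [0, 0, 0], [0, 0, 0], [0, 0, 0], [0, 0, 0], [0, 0, 0]], "turn": [0, 0, 0, 0, 0, 0, 0, 0], "grip": 1, "force": 50}}

```text
time_s: 36.5
ee_pos: [0.449, 0.2107, -0.0228]
tcp_rot: [-0.33, -3.124, 0.0]
wrist_force: [0.2, -0.5, -2.0]
grip_width: 0.543
grip_force: 51.4
```

>>> {"api": "carry_out", "payload": {"dp": [[0, 0, 10], [0, 0, 20], [0, 0, 30], [0, 0, 30], [0, 0, 30], [0, 0, 0], [0, 0, 0]], "turn": [0, 0, 0, 0, 0, 0, 0]}}

```text
time_s: 37.08
ee_pos: [0.451, 0.2116, 0.0999]
tcp_rot: [0.329, 3.12, 0.005]
wrist_force: [-0.4, -0.5, -2.0]
grip_width: 0.549
grip_force: 51.8
```

>>> {"api": "carry_out", "payload": {"dp": [[33, -18.8, 0], [33, -18.8, 0], [33, -18.8, 0], [33, -18.8, 0], [33, -18.8, 0], [34, -18.8, 0], [0, 0, 0], [0, 0, 0], [0, 0, 0]], "turn": [5, 5, 5, 0, 0, 0, 0, 0, 0]}}

```text
time_s: 37.83
ee_pos: [0.6465, 0.0982, 0.0951]
tcp_rot: [0.08, -3.136, -0.0]
wrist_force: [-0.5, 1.4, -1.6]
grip_width: 0.547
grip_force: 51.8
```

>>> {"api": "carry_out", "payload": {"dp": [[0, 0, -20], [0, 0, -20], [0, 0, 0], [0, 0, 0], [0, 0, 0]], "turn": [0, 0, 0, 0, 0]}}

```text
time_s: 38.25
ee_pos: [0.648, 0.0994, 0.0583]
tcp_rot: [-0.084, 3.14, 0.001]
wrist_force: [-0.0, 1.2, -1.8]
grip_width: 0.545
grip_force: 51.8
```

```bash
python3 - <<'E'
from h import *
s=arm.sense();print(s['ee_pos'],s['tcp_rot'],s['wrist_force'],s['joints'].round(2))
E
```

```text
[0.64804425 0.09936807 0.05829377] [-8.36070158e-02  3.13986513e+00  1.38944384e-03] [-0.00858615  1.20143742 -1.76939113] [-0.4   0.64  0.35  1.4  -0.23  1.14  1.61]
```

>>> {"api": "carry_out", "payload": {"dp": [[2, 0, -18], [0, 0, -18], [0, 0, 0], [0, 0, 0]], "turn": [0, 0, 0, 0], "force": 25}}

```text
time_s: 38.58
ee_pos: [0.6498, 0.0985, 0.0218]
tcp_rot: [0.082, -3.14, -0.0]
wrist_force: [0.3, 0.5, -1.7]
grip_width: 0.551
grip_force: 51.8
```

>>> {"api": "carry_out", "payload": {"dp": [[0, 0, -4], [0, 0, 0]], "turn": [0, 0]}}

```text
time_s: 38.75
ee_pos: [0.6513, 0.0982, 0.0186]
tcp_rot: [-0.081, 3.138, 0.001]
wrist_force: [0.6, -0.7, -3.0]
grip_width: 0.541
grip_force: 51.8
```

>>> {"api": "carry_out", "payload": {"dp": [[0, 0, -3], [0, 0, 0]], "turn": [0, 0]}}

```text
time_s: 38.92
ee_pos: [0.6505, 0.098, 0.0147]
tcp_rot: [-0.081, 3.14, 0.0]
wrist_force: [-0.5, -0.3, -2.8]
grip_width: 0.549
grip_force: 51.8
```

>>> {"api": "carry_out", "payload": {"dp": [[0, 0, -3], [0, 0, 0]], "turn": [0, 0]}}

```text
time_s: 39.08
ee_pos: [0.6509, 0.0982, 0.0122]
tcp_rot: [-0.081, 3.139, 0.001]
wrist_force: [-1.0, 0.2, 3.6]
grip_width: 0.547
grip_force: 52.4
```

>>> {"api": "carry_out", "payload": {"dp": [[0, 0, -2], [0, 0, 0]], "turn": [0, 0], "grip": 1, "force": 20}}

```text
time_s: 39.25
ee_pos: [0.651, 0.0983, 0.0112]
tcp_rot: [-0.081, 3.139, 0.001]
wrist_force: [-2.7, -0.0, 7.2]
grip_width: 0.55
grip_force: 52.8
```

>>> {"api": "carry_out", "payload": {"dp": [[0, 0, -3], [0, 0, 0]], "turn": [0, 0]}}

```text
time_s: 39.42
ee_pos: [0.6509, 0.0993, 0.0085]
tcp_rot: [-0.082, 3.139, 0.003]
wrist_force: [-3.9, 1.7, 8.0]
grip_width: 0.546
grip_force: 53.1
```

>>> {"api": "carry_out", "payload": {"dp": [[0, 0, -3], [0, 0, 0]], "turn": [0, 0]}}

```text
time_s: 39.58
ee_pos: [0.6507, 0.1001, 0.0055]
tcp_rot: [-0.083, 3.139, 0.005]
wrist_force: [-5.0, 2.4, 8.5]
grip_width: 0.546
grip_force: 53.7
```

>>> {"api": "carry_out", "payload": {"dp": [[0, 0, -3], [0, 0, 0]], "turn": [0, 0]}}

```text
time_s: 39.75
ee_pos: [0.6506, 0.1008, 0.0025]
tcp_rot: [-0.084, 3.139, 0.006]
wrist_force: [-4.8, 2.2, 9.5]
grip_width: 0.548
grip_force: 54.3
```

>>> {"api": "carry_out", "payload": {"dp": [[0, 0, -3], [0, 0, 0]], "turn": [0, 0]}}

```text
time_s: 39.92
ee_pos: [0.6504, 0.1015, -0.0004]
tcp_rot: [-0.085, 3.139, 0.007]
wrist_force: [-5.6, 3.3, 10.3]
grip_width: 0.548
grip_force: 55.1
```

>>> {"api": "carry_out", "payload": {"dp": [[0, 0, -2], [0, 0, 0]], "turn": [0, 0]}}

```text
time_s: 40.08
ee_pos: [0.6505, 0.1019, -0.0017]
tcp_rot: [-0.086, 3.139, 0.008]
wrist_force: [-5.8, 3.3, 10.8]
grip_width: 0.545
grip_force: 55.6
```

>>> {"api": "carry_out", "payload": {"dp": [[-2, 0, -1], [0, 0, 0]], "turn": [0, 0]}}

```text
time_s: 40.25
ee_pos: [0.6506, 0.1019, -0.0017]
tcp_rot: [-0.086, 3.135, 0.008]
wrist_force: [-2.9, 3.9, 11.6]
grip_width: 0.544
grip_force: 55.7
```

>>> {"api": "carry_out", "payload": {"dp": [[-2, 0, -0.5], [0, 0, 0]], "turn": [0, 0]}}

```text
time_s: 40.42
ee_pos: [0.6508, 0.1019, -0.0017]
tcp_rot: [-0.086, 3.13, 0.008]
wrist_force: [-0.8, 3.6, 10.0]
grip_width: 0.547
grip_force: 55.4
```

>>> {"api": "carry_out", "payload": {"dp": [[-2, 0, -0.5], [0, 0, 0]], "turn": [0, 0]}}

```text
time_s: 40.58
ee_pos: [0.6505, 0.1017, -0.0018]
tcp_rot: [-0.085, 3.127, 0.007]
wrist_force: [1.8, 4.1, 8.6]
grip_width: 0.545
grip_force: 55.2
```

>>> {"api": "carry_out", "payload": {"dp": [[-3, 0, 0], [0, 0, 0], [0, 0, 0]], "turn": [0, 0, 0]}}

```text
time_s: 40.83
ee_pos: [0.6456, 0.1013, -0.003]
tcp_rot: [-0.085, 3.131, 0.006]
wrist_force: [-0.0, 2.7, 8.6]
grip_width: 0.548
grip_force: 55.3
```

>>> {"api": "carry_out", "payload": {"dp": [[-3, 0, 0], [0, 0, 0], [0, 0, 0]], "turn": [0, 0, 0]}}

```text
time_s: 41.08
ee_pos: [0.6439, 0.1012, -0.0033]
tcp_rot: [-0.085, 3.128, 0.006]
wrist_force: [4.5, 2.9, 5.0]
grip_width: 0.55
grip_force: 54.9
```

>>> {"api": "carry_out", "payload": {"dp": [[-3, 0, 0], [0, 0, 0], [0, 0, 0]], "turn": [0, 0, 0]}}

```text
time_s: 41.33
ee_pos: [0.6441, 0.1011, -0.0031]
tcp_rot: [-0.083, 3.122, 0.006]
wrist_force: [10.5, 4.3, 0.0]
grip_width: 0.549
grip_force: 54.3
```

>>> {"api": "carry_out", "payload": {"dp": [[-3, 0, 0], [0, 0, 0], [0, 0, 0]], "turn": [0, 0, 0]}}

```text
time_s: 41.58
ee_pos: [0.6441, 0.1011, -0.0025]
tcp_rot: [-0.083, 3.116, 0.005]
wrist_force: [14.4, 4.2, -3.4]
grip_width: 0.548
grip_force: 54.1
```

The jar is against the lip: x holds at 0.644 while the force rises. I'll relax the push, open partway and lift.

>>> {"api": "carry_out", "payload": {"dp": [[4, 0, 0], [4, 0, 2], [0, 0, 0]], "turn": [0, 0, 0]}}

```text
time_s: 41.83
ee_pos: [0.6436, 0.1008, -0.0027]
tcp_rot: [-0.084, 3.134, 0.005]
wrist_force: [3.3, 5.0, 5.8]
grip_width: 0.547
grip_force: 54.9
```

>>> {"api": "carry_out", "payload": {"dp": [[0, 0, 0], [0, 0, 0], [0, 0, 0], [0, 0, 0], [0, 0, 10], [0, 0, 25], [0, 0, 35], [0, 0, 35], [0, 0, 30], [0, 0, 0]], "turn": [0, 0, 0, 0, 0, 0, 0, 0, 0, 0], "grip": 0.3}}

```text
time_s: 42.67
ee_pos: [0.6454, 0.0976, 0.1393]
tcp_rot: [-0.08, 3.126, 0.002]
wrist_force: [1.5, -0.6, 1.2]
grip_width: 0.702
grip_force: 0.0
```

>>> {"api": "carry_out", "payload": {"dp": [[-38, 2, 12], [-38, 2, 12], [-38, 2, 12], [-38, 2, 12], [-38, 2, 12], [-38, 2, 12], [-38, 2, 0], [0, 0, 0], [0, 0, 0]], "turn": [0, 0, 0, 0, 0, 0, 0, 0, 0], "grip": 1}}

```text
time_s: 43.42
ee_pos: [0.3723, 0.112, 0.2027]
tcp_rot: [-0.084, 3.14, 0.002]
wrist_force: [0.7, 0.1, 0.5]
grip_width: 0.0
grip_force: 0.0
```

```bash
cat >> h.py <<'E'
def seated(name,p0,cams=('top','scene')):
    """sloped jar: pose fit, label/band angle"""
    th=np.linspace(0,2*np.pi,40); s15=np.radians(15)
    for n in cams:
        im=eyes.capture(n); C=cam(n); hit=None
        for q in masks_of(n,name):
            y,x=np.nonzero(q['pixels']); w=pix2w(C,(x.mean(),y.mean()),.05)
            if abs(w[0]-p0[0])<.05 and abs(w[1]-p0[1])<.04: hit=q;break
        if hit is None: print(n,name,'none',[(round(q['conf'],2),np.round(q['bbox']).tolist()) for q in masks_of(n,name)[:3]]);continue
        mask=hit['pixels']
        def ax(p):
            a=np.array([np.cos(p[2])*np.cos(s15),np.sin(p[2])*np.cos(s15),np.sin(s15)]);nn=np.array([-np.sin(p[2]),np.cos(p[2]),0]);return np.array([p[0],p[1],.05]),a,nn,np.cross(a,nn)
        def f(p):
            c,a,nn,u=ax(p); pts=np.concatenate([c+s*a+R_*(np.cos(th)[:,None]*u+np.sin(th)[:,None]*nn) for s in (-.052,.052)])
            h=cv2.convexHull((proj(C,pts)*16).astype(np.int32)); m=np.zeros(mask.shape,np.uint8); cv2.fillConvexPoly(m,h,1,shift=4); m=m>0
            return -(m&mask).sum()/(m|mask).sum()
        x0=np.array([p0[0],p0[1],.06]); r=minimize(f,x0,method='Nelder-Mead',options=dict(initial_simplex=np.vstack([x0]+[x0+d for d in np.diag([.01,.01,.1])])))
        c,a,nn,u=ax(r.x); o=-C[1].T@C[2]; prof=[]
        for al in range(-84,85,6):
            d=np.cos(np.radians(al))*u+np.sin(np.radians(al))*nn; P=c+R_*d+np.linspace(-.035,.01,23)[:,None]*a
            if (o-P[11])@d<.15*np.linalg.norm(o-P[11]): continue
            q=proj(C,P).round().astype(int); prof.append('%d:%.0f'%(al,im[q[:,1],q[:,0]].min(1).mean()))
        print(n,name,'conf %.2f iou %.2f'%(hit['conf'],-r.fun),r.x[:2].round(4),'yaw %.1f'%np.degrees(r.x[2]),' '.join(prof))
E
python3 - <<'E'
from h import *
s=arm.sense();print(s['ee_pos'],s['tcp_rot'],s['wrist_force'])
seated('oregano',(.6465,.099)); seated('pepper_a',(.642,.177))
jar('cinnamon')
E
```

```text
[0.37230435 0.11196034 0.20266926] [-8.39949907e-02  3.14036940e+00  2.41225647e-03] [0.74175893 0.10199763 0.49185799]
top oregano conf 0.85 iou 0.89 [0.6489 0.0991] yaw 6.8 -84:69 -78:65 -72:59 -66:51 -60:46 -54:47 -48:54 -42:74 -36:87 -30:100 -24:108 -18:113 -12:116 -6:115 0:102 6:82 12:68 18:70 24:88 30:106 36:119 42:125 48:125 54:124 60:120 66:117 72:115
scene oregano conf 0.64 iou 0.96 [0.6428 0.0984] yaw 3.8 -84:49 -78:46 -72:45 -66:46 -60:47 -54:52 -48:70 -42:88 -36:96 -30:101 -24:107 -18:110 -12:112 -6:102 0:81 6:57 12:52 18:67 24:88 30:104 36:115 42:119 48:120
top pepper_a none []
scene pepper_a conf 0.75 iou 0.85 [0.642 0.177] yaw 3.4 -84:23 -78:21 -72:22 -66:31 -60:51 -54:73 -48:81 -42:87 -36:96 -30:98 -24:102 -18:99 -12:85 -6:58 0:44 6:57 12:86 18:103 24:114 30:119 36:119 42:118
cinnamon conf 0.69 iou 0.95 xy mm [420.9 288.5] yaw 11.1 seen -102 54 label None
```

```bash
python3 - <<'E'
from h import *
jar('turmeric');jar('lavender')
E
```

```text
turmeric conf 0.98 iou 0.93 xy mm [447.5   5.4] yaw 8.0 seen -57 96 label (-57, 51)
-57:0.6 -54:0.7 -51:0.7 -48:0.7 -45:0.8 -42:0.7 -39:0.7 -36:0.7 -33:0.7 -30:0.7 -27:0.7 -24:0.6 -21:0.6 -18:0.6 -15:0.5 6:0.5 9:0.6 12:0.6 15:0.7 18:0.7 21:0.7 24:0.7 27:0.7 30:0.7 33:0.7 36:0.7 39:0.7 42:0.7 45:0.7 48:0.7 51:0.7 54:0.1
lavender conf 0.92 iou 0.96 xy mm [ 441.5 -124.5] yaw 18.1 seen -42 117 label (-42, 63)
-42:0.7 -39:0.7 -36:0.7 -33:0.7 -30:0.7 -27:0.7 -24:0.7 -21:0.7 -18:0.7 -15:0.6 -12:0.6 -9:0.6 -6:0.6 12:0.5 15:0.6 18:0.6 21:0.7 24:0.8 27:0.7 30:0.8 33:0.7 36:0.8 39:0.7 42:0.7 45:0.7 48:0.8 51:0.7 54:0.7 57:0.8 60:0.8 63:0.4
```

>>> {"api": "carry_out", "payload": {"dp": [[10.7, -15.2, -28], [10.7, -15.2, -28], [10.7, -15.2, -28], [10.7, -15.2, -28], [10.7, -15.2, -28], [10.7, -15.2, -28], [10.8, -15.3, -28], [0, 0, 0], [0, 0, 0], [0, 0, 0]], "turn": [4.5, 0, 0, 0, 0, 0, 0, 0, 0, 0], "grip": 0.2}}

```text
time_s: 45.0
ee_pos: [0.4496, 0.0061, 0.0069]
tcp_rot: [-0.205, 3.135, 0.001]
wrist_force: [-1.0, 0.5, -0.3]
grip_width: 0.799
grip_force: 0.0
```

>>> {"api": "carry_out", "payload": {"dp": [[0, 0, 0], [0, 0, 0]], "turn": [0, 0]}}

```text
time_s: 45.17
ee_pos: [0.4504, 0.0068, 0.0079]
tcp_rot: [-0.207, 3.131, 0.002]
wrist_force: [-0.1, 0.4, 0.3]
grip_width: 0.8
grip_force: 0.0
```

>>> {"api": "carry_out", "payload": {"dp": [[-2, -1, -10], [0, 0, -12], [0, 0, -9], [0, 0, 0], [0, 0, 0], [0, 0, 0]], "turn": [0, 0, 0, 0, 0, 0]}}

```text
time_s: 45.67
ee_pos: [0.4479, 0.0048, -0.024]
tcp_rot: [-0.205, 3.134, 0.0]
wrist_force: [0.0, 0.2, -0.5]
grip_width: 0.796
grip_force: 0.0
```

>>> {"api": "carry_out", "payload": {"dp": [[0, 0, 0], [0, 0, 0], [0, 0, 0], [0, 0, 0], [0, 0, 0], [0, 0, 0], [0, 0, 0]], "turn": [0, 0, 0, 0, 0, 0, 0], "grip": 1, "force": 50}}

```text
time_s: 46.25
ee_pos: [0.448, 0.0047, -0.0238]
tcp_rot: [-0.204, 3.134, 0.001]
wrist_force: [-1.1, -0.0, 6.7]
grip_width: 0.549
grip_force: 50.7
```

>>> {"api": "carry_out", "payload": {"dp": [[0, 0, 10], [0, 0, 20], [0, 0, 30], [0, 0, 30], [0, 0, 30], [0, 0, 0], [0, 0, 0]], "turn": [0, 0, 0, 0, 0, 0, 0]}}

```text
time_s: 46.83
ee_pos: [0.4489, 0.0045, 0.0973]
tcp_rot: [-0.204, 3.13, 0.001]
wrist_force: [-0.1, -0.7, -1.7]
grip_width: 0.551
grip_force: 51.6
```

>>> {"api": "carry_out", "payload": {"dp": [[33.8, 2.8, 0], [33.8, 2.8, 0], [33.8, 2.8, 0], [33.8, 2.8, 0], [33.8, 2.9, 0], [34, 2.9, 0], [0, 0, 0], [0, 0, -30], [0, 0, -28], [0, 0, 0]], "turn": [-4.5, 0, 0, 0, 0, 0, 0, 0, 0, 0]}}

```text
time_s: 47.67
ee_pos: [0.6429, 0.0216, 0.0287]
tcp_rot: [0.079, -3.124, 0.0]
wrist_force: [-2.3, 0.6, -2.3]
grip_width: 0.549
grip_force: 51.7
```

>>> {"api": "carry_out", "payload": {"dp": [[0, 0, 0], [0, 0, 0], [0, 0, 0]], "turn": [0, 0, 0]}}

```text
time_s: 47.92
ee_pos: [0.6517, 0.0213, 0.0393]
tcp_rot: [-0.081, 3.137, -0.0]
wrist_force: [-0.5, -0.2, -1.4]
grip_width: 0.548
grip_force: 51.7
```

>>> {"api": "carry_out", "payload": {"dp": [[0, 0, -10], [0, 0, -10], [0, 0, -3], [0, 0, -3], [0, 0, 0]], "turn": [0, 0, 0, 0, 0]}}

```text
time_s: 48.33
ee_pos: [0.6493, 0.0216, 0.0107]
tcp_rot: [0.081, -3.138, -0.0]
wrist_force: [-2.2, 0.3, 1.0]
grip_width: 0.545
grip_force: 52.0
```

>>> {"api": "carry_out", "payload": {"dp": [[0, 0, -3], [0, 0, 0], [0, 0, -3], [0, 0, 0], [0, 0, -3], [0, 0, 0], [0, 0, -3], [0, 0, 0]], "turn": [0, 0, 0, 0, 0, 0, 0, 0]}}

```text
time_s: 49.0
ee_pos: [0.6525, 0.0239, 0.0039]
tcp_rot: [-0.084, 3.135, 0.006]
wrist_force: [-1.9, 2.5, 7.2]
grip_width: 0.549
grip_force: 53.7
```

>>> {"api": "carry_out", "payload": {"dp": [[0, 0, -2], [0, 0, 0], [0, 0, -1], [0, 0, 0]], "turn": [0, 0, 0, 0]}}

```text
time_s: 49.33
ee_pos: [0.6529, 0.0239, -0.0005]
tcp_rot: [-0.084, 3.135, 0.005]
wrist_force: [-2.5, 2.7, 9.0]
grip_width: 0.546
grip_force: 55.0
```

>>> {"api": "carry_out", "payload": {"dp": [[-2, 0, 0], [-2, 0, 0], [-2, 0, 0], [-2, 0, 0], [0, 0, 0], [0, 0, 0]], "turn": [0, 0, 0, 0, 0, 0]}}

```text
time_s: 49.83
ee_pos: [0.6514, 0.0234, -0.0]
tcp_rot: [-0.082, 3.121, 0.002]
wrist_force: [10.2, 3.5, 1.4]
grip_width: 0.548
grip_force: 53.9
```

>>> {"api": "carry_out", "payload": {"dp": [[-2, 1, 0], [-2, 1, 0], [-2, 0, 0], [0, 0, 0], [0, 0, 0]], "turn": [0, 0, 0, 0, 0]}}

```text
time_s: 50.25
ee_pos: [0.6503, 0.0234, 0.0018]
tcp_rot: [-0.082, 3.111, -0.003]
wrist_force: [16.0, 0.1, 0.5]
grip_width: 0.55
grip_force: 54.2
```

>>> {"api": "carry_out", "payload": {"dp": [[-2, 0, 0], [-2, 0, 0], [0, 0, 0], [0, 0, 0]], "turn": [0, 0, 0, 0]}}

```text
time_s: 50.58
ee_pos: [0.6489, 0.0235, 0.0033]
tcp_rot: [-0.083, 3.106, -0.003]
wrist_force: [18.8, 1.0, 2.6]
grip_width: 0.549
grip_force: 54.6
```

>>> {"api": "carry_out", "payload": {"dp": [[4, 0, 0], [4, 0, -1], [2, 0, -1], [0, 0, 0], [0, 0, 0]], "turn": [0, 0, 0, 0, 0]}}

```text
time_s: 51.0
ee_pos: [0.6502, 0.0234, -0.0017]
tcp_rot: [-0.081, 3.124, -0.001]
wrist_force: [7.5, 1.3, 5.0]
grip_width: 0.548
grip_force: 54.8
```

>>> {"api": "carry_out", "payload": {"dp": [[0, 0, -2], [0, 0, 0], [0, 0, 0]], "turn": [0, 0, 0]}}

```text
time_s: 51.25
ee_pos: [0.6503, 0.0234, -0.0029]
tcp_rot: [-0.081, 3.124, -0.001]
wrist_force: [5.7, 0.8, 8.2]
grip_width: 0.546
grip_force: 55.2
```

Seated, z about −0.003 as with the oregano. I'll relax, release and go to a view of the tray.

>>> {"api": "carry_out", "payload": {"dp": [[3, 0, 0.5], [0, 0, 0.5], [0, 0, 0]], "turn": [0, 0, 0]}}

```text
time_s: 51.5
ee_pos: [0.65, 0.0235, -0.003]
tcp_rot: [-0.081, 3.131, -0.0]
wrist_force: [1.7, 0.1, 9.1]
grip_width: 0.549
grip_force: 55.1
```

>>> {"api": "carry_out", "payload": {"dp": [[0, 0, 0], [0, 0, 0], [0, 0, 0], [0, 0, 0], [0, 0, 10], [0, 0, 25], [0, 0, 35], [0, 0, 35], [0, 0, 30], [0, 0, 0]], "turn": [0, 0, 0, 0, 0, 0, 0, 0, 0, 0], "grip": 0.3}}

```text
time_s: 52.33
ee_pos: [0.6504, 0.0227, 0.1372]
tcp_rot: [-0.08, 3.126, -0.0]
wrist_force: [1.4, -0.5, 1.2]
grip_width: 0.702
grip_force: 0.0
```

>>> {"api": "carry_out", "payload": {"dp": [[-38, -12, 12], [-38, -12, 12], [-38, -12, 12], [-38, -12, 12], [-38, -12, 12], [-38, -12, 12], [-38, -12, 0], [0, 0, 0], [0, 0, 0]], "turn": [4, 4, 4, 3, 0, 0, 0, 0, 0], "grip": 0.2}}

```text
time_s: 53.08
ee_pos: [0.3773, -0.0611, 0.2007]
tcp_rot: [-0.486, 3.102, 0.004]
wrist_force: [0.1, 0.6, 0.0]
grip_width: 0.801
grip_force: 0.0
```

```bash
python3 - <<'E'
from h import *
s=arm.sense();print(s['ee_pos'],s['tcp_rot'])
seated('turmeric',(.6505,.021)); seated('oregano',(.6465,.099),['top']); seated('pepper_a',(.642,.177),['top'])
jar('lavender')
E
```

```text
[ 0.37731828 -0.06109076  0.20071626] [-0.48624262  3.10215792  0.00371565]
top turmeric conf 0.55 iou 0.86 [0.6562 0.0206] yaw 4.8 -78:72 -72:69 -66:67 -60:66 -54:68 -48:73 -42:82 -36:91 -30:99 -24:101 -18:98 -12:85 -6:67 0:61 6:76 12:99 18:117 24:126 30:128 36:129 42:125 48:120 54:112 60:107 66:99 72:96
scene turmeric conf 0.88 iou 0.88 [0.6541 0.0217] yaw 4.6 -84:56 -78:52 -72:51 -66:55 -60:64 -54:73 -48:83 -42:88 -36:94 -30:96 -24:96 -18:90 -12:65 -6:55 0:60 6:82 12:102 18:113 24:117 30:119 36:114 42:111 48:103 54:94
top oregano conf 0.85 iou 0.82 [0.6492 0.0977] yaw 5.8 -84:73 -78:70 -72:67 -66:59 -60:50 -54:44 -48:48 -42:60 -36:79 -30:95 -24:103 -18:110 -12:114 -6:115 0:107 6:92 12:70 18:66 24:74 30:98 36:111 42:119 48:123 54:123 60:123 66:121 72:118
top pepper_a conf 0.97 iou 0.82 [0.6423 0.1769] yaw -1.4 -84:55 -78:55 -72:52 -66:52 -60:73 -54:72 -48:92 -42:92 -36:104 -30:109 -24:109 -18:103 -12:83 -6:65 0:65 6:82 12:111 18:126 24:126 30:128 36:128 42:120 48:120 54:110 60:110 66:110
lavender conf 0.62 iou 0.88 xy mm [ 442.8 -124.5] yaw 15.7 seen -66 90 label (-66, 60)
-66:0.4 -63:0.6 -60:0.6 -57:0.7 -54:0.7 -51:0.7 -48:0.7 -45:0.8 -42:0.7 -39:0.7 -36:0.7 -33:0.8 -30:0.8 -27:0.8 -24:0.7 -21:0.7 -18:0.7 -15:0.7 -12:0.6 -9:0.6 -6:0.5 -3:0.1 9:0.3 12:0.6 15:0.6 18:0.7 21:0.7 24:0.7 27:0.8 30:0.8 33:0.8 36:0.7 39:0.7 42:0.8 45:0.8 48:0.7 51:0.8 54:0.8 57:0.8 60:0.7 63:0.3
```

>>> {"api": "carry_out", "payload": {"dp": [[10.9, -10.6, -33], [10.9, -10.6, -33], [10.9, -10.6, -33], [10.9, -10.6, -33], [10.9, -10.6, -33], [10.8, -10.5, -33], [0, 0, 0], [0, 0, 0], [0, 0, 0], [0, 0, 0]], "turn": [0, 0, 0, 0, 0, 0, 0, 0, 0, 0]}}

```text
time_s: 54.42
ee_pos: [0.4462, -0.1236, 0.0044]
tcp_rot: [-0.491, 3.099, -0.0]
wrist_force: [0.2, 0.4, 0.5]
grip_width: 0.801
grip_force: 0.0
```

>>> {"api": "carry_out", "payload": {"dp": [[0, 0, 0], [0, 0, 0]], "turn": [0, 0]}}

```text
time_s: 54.58
ee_pos: [0.446, -0.1235, 0.0043]
tcp_rot: [-0.491, 3.099, -0.0]
wrist_force: [-0.0, -0.1, 0.4]
grip_width: 0.801
grip_force: 0.0
```

>>> {"api": "carry_out", "payload": {"dp": [[-3, -1, -9], [0, 0, -10], [0, 0, -8], [0, 0, 0], [0, 0, 0], [0, 0, 0]], "turn": [0, 0, 0, 0, 0, 0]}}

```text
time_s: 55.08
ee_pos: [0.4415, -0.1251, -0.0249]
tcp_rot: [0.49, -3.103, 0.0]
wrist_force: [0.2, -0.4, 0.3]
grip_width: 0.797
grip_force: 0.0
```

>>> {"api": "carry_out", "payload": {"dp": [[0, 0, 0], [0, 0, 0], [0, 0, 0], [0, 0, 0], [0, 0, 0], [0, 0, 0], [0, 0, 0]], "turn": [0, 0, 0, 0, 0, 0, 0], "grip": 1, "force": 50}}

```text
time_s: 55.67
ee_pos: [0.4421, -0.1252, -0.0241]
tcp_rot: [-0.49, 3.102, -0.0]
wrist_force: [-1.1, -0.0, 5.6]
grip_width: 0.55
grip_force: 51.0
```

>>> {"api": "carry_out", "payload": {"dp": [[0, 0, 10], [0, 0, 20], [0, 0, 30], [0, 0, 30], [0, 0, 30], [0, 0, 0], [0, 0, 0]], "turn": [0, 0, 0, 0, 0, 0, 0]}}

```text
time_s: 56.25
ee_pos: [0.4429, -0.1252, 0.097]
tcp_rot: [-0.49, 3.099, -0.001]
wrist_force: [0.0, 0.7, -1.3]
grip_width: 0.548
grip_force: 51.6
```

>>> {"api": "carry_out", "payload": {"dp": [[35.9, 11.8, 0], [35.9, 11.8, 0], [35.9, 11.8, 0], [35.9, 11.8, 0], [35.9, 11.8, 0], [35.9, 11.8, 0], [0, 0, 0], [0, 0, -30], [0, 0, -28], [0, 0, 0]], "turn": [-5, -5, -4.5, 0, 0, 0, 0, 0, 0, 0]}}

```text
time_s: 57.08
ee_pos: [0.6496, -0.0529, 0.0284]
tcp_rot: [0.093, -3.123, -0.003]
wrist_force: [-2.0, 0.9, -3.3]
grip_width: 0.545
grip_force: 51.7
```

>>> {"api": "carry_out", "payload": {"dp": [[0, 0, 0], [0, 0, 0], [0, 0, 0]], "turn": [0, 0, 0]}}

```text
time_s: 57.33
ee_pos: [0.6582, -0.0547, 0.0393]
tcp_rot: [-0.094, 3.137, -0.001]
wrist_force: [0.5, 0.3, -0.6]
grip_width: 0.547
grip_force: 51.7
```

>>> {"api": "carry_out", "payload": {"dp": [[0, 0, -10], [0, 0, -10], [0, 0, -3], [0, 0, -3], [0, 0, 0]], "turn": [0, 0, 0, 0, 0]}}

```text
time_s: 57.75
ee_pos: [0.6562, -0.0539, 0.0103]
tcp_rot: [0.095, -3.138, -0.001]
wrist_force: [-0.1, -0.1, -1.7]
grip_width: 0.548
grip_force: 51.7
```

>>> {"api": "carry_out", "payload": {"dp": [[0, 0, -3], [0, 0, 0], [0, 0, -3], [0, 0, 0], [0, 0, -3], [0, 0, 0], [0, 0, -3], [0, 0, 0]], "turn": [0, 0, 0, 0, 0, 0, 0, 0]}}

```text
time_s: 58.42
ee_pos: [0.6568, -0.0539, 0.001]
tcp_rot: [0.095, -3.14, -0.002]
wrist_force: [-5.5, 1.0, 9.3]
grip_width: 0.551
grip_force: 53.1
```

>>> {"api": "carry_out", "payload": {"dp": [[0, 0, -2], [0, 0, 0], [0, 0, -2], [0, 0, 0]], "turn": [0, 0, 0, 0]}}

```text
time_s: 58.75
ee_pos: [0.6566, -0.0541, -0.0028]
tcp_rot: [0.095, -3.14, -0.001]
wrist_force: [-5.9, 1.3, 9.0]
grip_width: 0.551
grip_force: 54.1
```

>>> {"api": "carry_out", "payload": {"dp": [[-2, 0, 0], [-2, 0, 0], [-2, 0, 0], [-2, 0, 0], [0, 0, 0], [0, 0, 0]], "turn": [0, 0, 0, 0, 0, 0]}}

```text
time_s: 59.25
ee_pos: [0.6569, -0.0542, -0.002]
tcp_rot: [-0.096, 3.124, -0.003]
wrist_force: [10.4, -1.0, -0.8]
grip_width: 0.553
grip_force: 53.1
```

>>> {"api": "carry_out", "payload": {"dp": [[-2, 0, -1], [0, 0, 0], [0, 0, 0]], "turn": [0, 0, 0]}}

```text
time_s: 59.5
ee_pos: [0.657, -0.0541, -0.0018]
tcp_rot: [-0.097, 3.12, -0.004]
wrist_force: [11.8, 1.0, 0.1]
grip_width: 0.548
grip_force: 53.3
```

>>> {"api": "carry_out", "payload": {"dp": [[4, 0, -1], [3, 0, 0], [0, 0, 0], [0, 0, 0]], "turn": [0, 0, 0, 0]}}

```text
time_s: 59.83
ee_pos: [0.6567, -0.0542, -0.0033]
tcp_rot: [-0.096, 3.134, -0.0]
wrist_force: [-2.0, 0.9, 11.1]
grip_width: 0.547
grip_force: 54.4
```

>>> {"api": "carry_out", "payload": {"dp": [[0, 0, 0.5], [0, 0, 0], [0, 0, 0], [0, 0, 0], [0, 0, 10], [0, 0, 25], [0, 0, 35], [0, 0, 35], [0, 0, 30], [0, 0, 0]], "turn": [0, 0, 0, 0, 0, 0, 0, 0, 0, 0], "grip": 0.3}}

```text
time_s: 60.67
ee_pos: [0.659, -0.0558, 0.1377]
tcp_rot: [-0.094, 3.126, -0.004]
wrist_force: [0.6, -0.4, 1.1]
grip_width: 0.701
grip_force: 0.0
```

>>> {"api": "carry_out", "payload": {"dp": [[-30, 28, 6], [-30, 28, 6], [-30, 28, 6], [-30, 28, 6], [-30, 28, 6], [-30, 28, 6], [-30, 28, 6], [-30, 28, 6], [-30, 28, 6], [-20, 28, 6]], "turn": [3, 3, 0, 0, 0, 0, 0, 0, 0, 0], "grip": 1}}

```text
time_s: 61.5
ee_pos: [0.3608, 0.2266, 0.1895]
tcp_rot: [0.26, -3.13, -0.001]
wrist_force: [1.0, 1.0, -0.5]
grip_width: 0.006
grip_force: 0.0
```

>>> {"api": "carry_out", "payload": {"dp": [[0, 20, 0], [0, 20, 0], [0, 20, 0], [0, 0, 0], [0, 0, 0], [0, 0, 0]], "turn": [0, 0, 0, 0, 0, 0]}}

```text
time_s: 62.0
ee_pos: [0.3643, 0.2846, 0.1889]
tcp_rot: [0.257, -3.131, 0.002]
wrist_force: [0.6, 0.1, 0.5]
grip_width: 0.001
grip_force: 0.0
```

```bash
python3 - <<'E'
from h import *
s=arm.sense();print(s['ee_pos'],s['tcp_rot'],s['joints'].round(2))
seated('lavender',(.6565,-.056))
jar('cinnamon')
E
```

```text
[0.36427667 0.28460324 0.18886294] [ 2.57005376e-01 -3.13098148e+00  1.65021737e-03] [-1.02  0.14  0.36  1.77 -0.05  1.24  1.09]
top lavender conf 0.87 iou 0.82 [ 0.6608 -0.0595] yaw 4.2 -78:84 -72:81 -66:78 -60:74 -54:72 -48:70 -42:73 -36:85 -30:93 -24:103 -18:112 -12:117 -6:119 0:115 6:101 12:88 18:86 24:107 30:120 36:128 42:133 48:133 54:132 60:131 66:128 72:127 78:125
scene lavender conf 0.86 iou 0.85 [ 0.6564 -0.0565] yaw 3.9 -72:48 -66:47 -60:55 -54:62 -48:81 -42:89 -36:96 -30:102 -24:107 -18:110 -12:108 -6:97 0:68 6:60 12:72 18:103 24:118 30:126 36:125 42:124 48:122 54:118 60:113
cinnamon conf 0.77 iou 0.61 xy mm [415.3 287.9] yaw 10.8 seen -75 78 label (78, 78)
75:0.2 78:0.5
```

>>> {"api": "carry_out", "payload": {"dp": [[11.1, 2.1, -29], [11.1, 2.1, -29], [11.1, 2.1, -29], [11.1, 2.1, -29], [11.1, 2.1, -29], [0, 0, 0], [0, 0, -8], [0, 0, 0], [0, 0, 0], [0, 0, 0]], "turn": [0, 0, 0, 0, 0, 0, 0, 0, 0, 0]}}

```text
time_s: 63.13
ee_pos: [0.4201, 0.2973, 0.0376]
tcp_rot: [-0.259, 3.128, 0.004]
wrist_force: [0.2, -0.6, 0.9]
grip_width: 0.001
grip_force: 0.0
```

>>> {"api": "carry_out", "payload": {"dp": [[0, -2, -12], [0, 0, -3], [0, 0, -1.5], [0, 0, 0], [0, 0, 0]], "turn": [0, 0, 0, 0, 0]}}

```text
time_s: 63.55
ee_pos: [0.4203, 0.2968, 0.0232]
tcp_rot: [-0.26, 3.128, 0.008]
wrist_force: [-2.1, -0.6, 14.1]
grip_width: -0.006
grip_force: 7.0
```

>>> {"api": "carry_out", "payload": {"dp": [[1.3, -6.6, 0], [1.3, -6.6, 0], [1.3, -6.6, 0], [1.3, -6.6, 0], [0, 0, 0], [0, 0, 8], [-2.5, 13, 0], [0, 0, 0], [0, 0, -8], [0, 0, 0]], "turn": [0, 0, 0, 0, 0, 0, 0, 0, 0, 0]}}

```text
time_s: 64.38
ee_pos: [0.4228, 0.2857, 0.0227]
tcp_rot: [-0.263, 3.128, 0.01]
wrist_force: [-6.2, 1.5, 22.3]
grip_width: 0.003
grip_force: 11.2
```

>>> {"api": "carry_out", "payload": {"dp": [[1.3, -6.6, 0], [1.3, -6.6, 0], [1.3, -6.6, 0], [1.3, -6.6, 0], [0, 0, 0], [0, 0, 8], [-2.5, 13, 0], [0, 0, 0], [0, 0, -8], [0, 0, 0]], "turn": [0, 0, 0, 0, 0, 0, 0, 0, 0, 0]}}

```text
time_s: 65.22
ee_pos: [0.4244, 0.2729, 0.0223]
tcp_rot: [-0.264, 3.13, 0.011]
wrist_force: [-7.2, 1.4, 25.5]
grip_width: -0.003
grip_force: 13.1
```

>>> {"api": "carry_out", "payload": {"dp": [[1.3, -6.6, 0], [1.3, -6.6, 0], [1.3, -6.6, 0], [1.3, -6.6, 0], [0, 0, 0], [0, 0, 8], [-2.5, 13, 0], [0, 0, 0], [0, 0, -8], [0, 0, 0]], "turn": [0, 0, 0, 0, 0, 0, 0, 0, 0, 0]}}

```text
time_s: 66.05
ee_pos: [0.4272, 0.2584, 0.0223]
tcp_rot: [0.263, -3.13, -0.01]
wrist_force: [-8.6, 1.8, 28.1]
grip_width: 0.002
grip_force: 13.9
```

>>> {"api": "carry_out", "payload": {"dp": [[1.3, -6.6, 0], [1.3, -6.6, 0], [1.3, -6.6, 0], [1.3, -6.6, 0], [0, 0, 0], [0, 0, 0], [0, 0, 30], [-17, 5, 40], [-17, 5, 40], [-17, 5, 40]], "turn": [0, 0, 0, 0, 0, 0, 0, 0, 0, 0]}}

```text
time_s: 66.88
ee_pos: [0.3829, 0.2407, 0.1632]
tcp_rot: [0.257, -3.128, 0.005]
wrist_force: [0.5, 1.2, -0.0]
grip_width: -0.001
grip_force: 0.0
```

>>> {"api": "carry_out", "payload": {"dp": [[-15, 0, 30], [-5, 0, 10], [0, 0, 0], [0, 0, 0], [0, 0, 0]], "turn": [0, 0, 0, 0, 0]}}

```text
time_s: 67.3
ee_pos: [0.3637, 0.2406, 0.2011]
tcp_rot: [0.257, -3.128, 0.005]
wrist_force: [0.2, 0.3, -0.7]
grip_width: -0.001
grip_force: 0.0
```

```bash
python3 - <<'E'
from h import *
s=arm.sense();print(s['ee_pos'],s['tcp_rot'])
jar('cinnamon')
E
```

```text
[0.36366507 0.24058855 0.2010817 ] [ 0.25697484 -3.1276158   0.0051928 ]
cinnamon conf 0.71 iou 0.59 xy mm [420.7 229.7] yaw 9.6 seen -75 81 label (-51, 66)
-51:0.4 -48:0.6 -45:0.7 -42:0.7 -39:0.7 -36:0.7 -33:0.7 -30:0.7 -27:0.7 -24:0.7 -21:0.7 -18:0.7 -15:0.7 -12:0.7 -9:0.6 -6:0.5 -3:0.5 0:0.2 18:0.4 21:0.4 24:0.5 27:0.5 30:0.5 33:0.5 36:0.5 39:0.6 42:0.5 45:0.5 48:0.5 51:0.6 54:0.6 57:0.6 60:0.6 63:0.6 66:0.6 69:0.1 72:0.1
```

>>> {"api": "carry_out", "payload": {"dp": [[-5, 0, 30], [-5, 0, 20], [0, 0, 0], [0, 0, 0], [0, 0, 0], [0, 0, 0]], "turn": [0, 0, 0, 0, 0, 0], "grip": 0.2}}

```text
time_s: 67.9
ee_pos: [0.3537, 0.2412, 0.2519]
tcp_rot: [0.258, -3.128, 0.004]
wrist_force: [-0.0, 0.1, -0.2]
grip_width: 0.798
grip_force: 0.0
```

```bash
python3 - <<'E'
from h import *
s=arm.sense();print(s['ee_pos'],s['tcp_rot'])
jar('cinnamon')
E
```

```text
[0.35373323 0.24117089 0.25190582] [ 0.25754747 -3.1283354   0.00369639]
cinnamon conf 0.61 iou 0.93 xy mm [432.2 232.3] yaw 11.0 seen -75 81 label (-51, 63)
-54:0.1 -51:0.5 -48:0.7 -45:0.7 -42:0.7 -39:0.7 -36:0.7 -33:0.7 -30:0.7 -27:0.7 -24:0.7 -21:0.7 -18:0.7 -15:0.7 -12:0.7 -9:0.6 -6:0.6 -3:0.6 15:0.3 18:0.6 21:0.6 24:0.7 27:0.7 30:0.7 33:0.7 36:0.7 39:0.7 42:0.7 45:0.7 48:0.7 51:0.7 54:0.7 57:0.7 60:0.7 63:0.7 66:0.3 69:0.1
```

>>> {"api": "carry_out", "payload": {"dp": [[13, -1.2, -35], [13, -1.2, -35], [13, -1.2, -35], [13, -1.2, -35], [13, -1.2, -35], [13, -1.2, -35], [0, 0, 0], [0, 0, 0], [0, 0, 0], [0, 0, 0]], "turn": [0, 0, 0, 0, 0, 0, 0, 0, 0, 0], "grip": 1}}

```text
time_s: 68.83
ee_pos: [0.4333, 0.2361, 0.0459]
tcp_rot: [-0.26, 3.127, 0.004]
wrist_force: [0.3, 0.8, 1.5]
grip_width: 0.003
grip_force: 0.0
```

>>> {"api": "carry_out", "payload": {"dp": [[0, -1, -18], [0, 0, -5], [0, 0, -2], [0, 0, 0], [0.6, -3.2, 0], [0.6, -3.2, 0], [0, 0, 0], [0, 0, 0], [0, 0, 15], [0, 0, 35]], "turn": [0, 0, 0, 0, 0, 0, 0, 0, 0, 0]}}

```text
time_s: 69.67
ee_pos: [0.4299, 0.2265, 0.0678]
tcp_rot: [0.26, -3.125, 0.003]
wrist_force: [0.3, 0.4, 0.2]
grip_width: 0.003
grip_force: 0.0
```

>>> {"api": "carry_out", "payload": {"dp": [[-15, 0, 36], [-15, 0, 36], [-15, 0, 36], [-15, 0, 36], [-15, 0, 15], [0, 0, 0], [0, 0, 0], [0, 0, 0], [0, 0, 0]], "turn": [0, 0, 0, 0, 0, 0, 0, 0, 0], "grip": 0.2}}

```text
time_s: 70.42
ee_pos: [0.3582, 0.2266, 0.2266]
tcp_rot: [0.257, -3.129, 0.002]
wrist_force: [-0.3, 0.4, 0.1]
grip_width: 0.801
grip_force: 0.0
```

```bash
python3 - <<'E'
from h import *
s=arm.sense();print(s['ee_pos'],s['tcp_rot'])
jar('cinnamon')
E
```

```text
[0.35818023 0.22657495 0.22662464] [ 2.57335250e-01 -3.12948592e+00  2.24793659e-03]
cinnamon conf 0.93 iou 0.91 xy mm [434.1 228.8] yaw 10.1 seen -75 78 label (-60, 57)
-63:0.2 -60:0.5 -57:0.7 -54:0.7 -51:0.7 -48:0.7 -45:0.7 -42:0.7 -39:0.7 -36:0.7 -33:0.7 -30:0.7 -27:0.7 -24:0.7 -21:0.7 -18:0.6 -15:0.6 -12:0.6 -9:0.1 6:0.2 9:0.6 12:0.6 15:0.6 18:0.7 21:0.7 24:0.7 27:0.7 30:0.7 33:0.7 36:0.7 39:0.7 42:0.7 45:0.7 48:0.7 51:0.8 54:0.6 57:0.6
```

>>> {"api": "carry_out", "payload": {"dp": [[10.7, 0.3, -31.5], [10.7, 0.3, -31.5], [10.7, 0.3, -31.5], [10.7, 0.3, -31.5], [10.7, 0.3, -31.5], [10.7, 0.3, -31.5], [10.7, 0.3, -31.5], [0, 0, 0], [0, 0, 0], [0, 0, 0]], "turn": [0, 0, 0, 0, 0, 0, 0, 0, 0, 0]}}

```text
time_s: 71.35
ee_pos: [0.4336, 0.2294, 0.0076]
tcp_rot: [0.258, -3.131, 0.0]
wrist_force: [1.3, 0.0, 0.3]
grip_width: 0.802
grip_force: 0.0
```

>>> {"api": "carry_out", "payload": {"dp": [[0, 0, 0], [0, 0, 0]], "turn": [0, 0]}}

```text
time_s: 71.52
ee_pos: [0.4344, 0.2305, 0.0091]
tcp_rot: [-0.259, 3.128, 0.004]
wrist_force: [-0.1, -0.3, 0.7]
grip_width: 0.8
grip_force: 0.0
```

>>> {"api": "carry_out", "payload": {"dp": [[-1, -1.5, -10], [0, 0, -12], [0, 0, -10], [0, 0, 0], [0, 0, 0], [0, 0, 0]], "turn": [0, 0, 0, 0, 0, 0]}}

```text
time_s: 72.02
ee_pos: [0.4326, 0.2281, -0.0246]
tcp_rot: [-0.259, 3.13, 0.0]
wrist_force: [0.3, 0.0, -0.3]
grip_width: 0.8
grip_force: 0.0
```

>>> {"api": "carry_out", "payload": {"dp": [[0, 0, 0], [0, 0, 0], [0, 0, 0], [0, 0, 0], [0, 0, 0], [0, 0, 0], [0, 0, 0]], "turn": [0, 0, 0, 0, 0, 0, 0], "grip": 1, "force": 50}}

```text
time_s: 72.6
ee_pos: [0.4329, 0.2285, -0.024]
tcp_rot: [-0.259, 3.13, 0.002]
wrist_force: [-1.8, 0.7, 5.8]
grip_width: 0.551
grip_force: 50.7
```

>>> {"api": "carry_out", "payload": {"dp": [[0, 0, 10], [0, 0, 20], [0, 0, 30], [0, 0, 30], [0, 0, 30], [0, 0, 0], [0, 0, 0]], "turn": [0, 0, 0, 0, 0, 0, 0]}}

```text
time_s: 73.18
ee_pos: [0.4336, 0.2286, 0.097]
tcp_rot: [-0.258, 3.127, 0.003]
wrist_force: [-1.0, -0.4, -2.1]
grip_width: 0.543
grip_force: 51.7
```

>>> {"api": "carry_out", "payload": {"dp": [[20.9, -32.8, 2], [20.9, -32.8, 0], [20.9, -32.8, 0], [20.9, -32.8, 0], [20.9, -32.8, 0], [20.9, -32.8, 0], [20.9, -32.8, 0], [20.9, -32.8, 0], [20.9, -32.8, 0], [20.9, -32.8, 0]], "turn": [-6, 0, 0, 0, 0, 0, 0, 0, 0, 0]}}

```text
time_s: 74.02
ee_pos: [0.6401, -0.1012, 0.0944]
tcp_rot: [0.094, -3.135, -0.002]
wrist_force: [0.5, 0.0, -1.4]
grip_width: 0.55
grip_force: 51.8
```

>>> {"api": "carry_out", "payload": {"dp": [[20.5, -32.6, 0], [0, 0, 0], [0, 0, 0], [0, 0, 0]], "turn": [0, 0, 0, 0]}}

```text
time_s: 74.35
ee_pos: [0.6601, -0.1321, 0.0945]
tcp_rot: [0.093, -3.136, -0.003]
wrist_force: [-0.8, 1.3, -1.0]
grip_width: 0.551
grip_force: 51.9
```

```bash
python3 - <<'E'
from h import *
s=arm.sense();print(s['ee_pos'],s['tcp_rot'],s['grip_width'],s['wrist_force'])
E
```

```text
[ 0.66014204 -0.13206086  0.0945283 ] [ 9.28623413e-02 -3.13556047e+00 -3.04155973e-03] 0.5506161887233262 [-0.76674408  1.33468806 -0.95243771]
```

>>> {"api": "carry_out", "payload": {"dp": [[1, 0, -28], [0, 0, -27], [0, 0, 0], [0, 0, 0], [0, 0, 0], [0, 0, 0]], "turn": [0, 0, 0, 0, 0, 0]}}

```text
time_s: 74.85
ee_pos: [0.6643, -0.1323, 0.0444]
tcp_rot: [-0.096, 3.137, -0.001]
wrist_force: [0.2, 0.0, -1.4]
grip_width: 0.549
grip_force: 51.9
```

>>> {"api": "carry_out", "payload": {"dp": [[0, 0, -13], [0, 0, -12], [0, 0, -3], [0, 0, -3], [0, 0, 0]], "turn": [0, 0, 0, 0, 0]}}

```text
time_s: 75.27
ee_pos: [0.662, -0.1327, 0.0101]
tcp_rot: [0.094, -3.138, -0.0]
wrist_force: [0.0, 1.0, -1.4]
grip_width: 0.552
grip_force: 52.1
```

>>> {"api": "carry_out", "payload": {"dp": [[0, 0, -3], [0, 0, 0], [0, 0, -3], [0, 0, 0], [0, 0, -3], [0, 0, 0], [0, 0, -3], [0, 0, 0]], "turn": [0, 0, 0, 0, 0, 0, 0, 0]}}

```text
time_s: 75.93
ee_pos: [0.6627, -0.1322, 0.0016]
tcp_rot: [-0.096, 3.14, 0.002]
wrist_force: [-6.8, 2.2, 8.7]
grip_width: 0.551
grip_force: 52.5
```

>>> {"api": "carry_out", "payload": {"dp": [[0, 0, -2], [0, 0, 0], [0, 0, -2], [0, 0, 0]], "turn": [0, 0, 0, 0]}}

```text
time_s: 76.27
ee_pos: [0.6628, -0.1321, -0.0018]
tcp_rot: [-0.096, 3.14, 0.002]
wrist_force: [-8.2, 2.6, 11.0]
grip_width: 0.546
grip_force: 53.5
```

>>> {"api": "carry_out", "payload": {"dp": [[-2, 0, 0], [-2, 0, 0], [-2, 0, 0], [-2, 0, 0], [0, 0, 0], [0, 0, 0]], "turn": [0, 0, 0, 0, 0, 0]}}

```text
time_s: 76.77
ee_pos: [0.6634, -0.1321, -0.0015]
tcp_rot: [-0.097, 3.123, -0.004]
wrist_force: [10.0, -0.6, 0.6]
grip_width: 0.547
grip_force: 52.2
```

>>> {"api": "carry_out", "payload": {"dp": [[-3, 0, -1], [0, 0, 0], [0, 0, 0]], "turn": [0, 0, 0]}}

```text
time_s: 77.02
ee_pos: [0.6635, -0.1321, -0.0013]
tcp_rot: [-0.098, 3.117, -0.005]
wrist_force: [13.0, 0.6, 1.2]
grip_width: 0.548
grip_force: 52.4
```

>>> {"api": "carry_out", "payload": {"dp": [[4, 0, -1], [4, 0, 0], [0, 0, 0], [0, 0, 0]], "turn": [0, 0, 0, 0]}}

```text
time_s: 77.35
ee_pos: [0.663, -0.1322, -0.0029]
tcp_rot: [-0.097, 3.134, 0.0]
wrist_force: [-2.4, 1.8, 12.5]
grip_width: 0.545
grip_force: 53.8
```

>>> {"api": "carry_out", "payload": {"dp": [[0, 0, 0.5], [0, 0, 0], [0, 0, 0], [0, 0, 0], [0, 0, 10], [0, 0, 25], [0, 0, 35], [0, 0, 35], [0, 0, 30], [0, 0, 0]], "turn": [0, 0, 0, 0, 0, 0, 0, 0, 0, 0], "grip": 0.3}}

```text
time_s: 78.18
ee_pos: [0.6646, -0.1348, 0.1377]
tcp_rot: [-0.094, 3.126, -0.007]
wrist_force: [1.0, -1.1, 1.0]
grip_width: 0.697
grip_force: 0.0
```

>>> {"api": "carry_out", "payload": {"dp": [[-18, 26, 24], [-18, 26, 24], [-18, 26, 24], [-18, 26, 24], [-18, 26, 24], [-18, 26, 20], [0, 0, 0], [0, 0, 0], [0, 0, 0]], "turn": [0, 0, 0, 0, 0, 0, 0, 0, 0], "grip": 1}}

```text
time_s: 78.93
ee_pos: [0.5517, 0.0227, 0.2687]
tcp_rot: [-0.094, 3.14, -0.001]
wrist_force: [-0.3, -0.4, -0.3]
grip_width: -0.001
grip_force: 0.0
```

```bash
python3 - <<'E'
from h import *
s=arm.sense();print(s['ee_pos'],s['tcp_rot'])
w=eyes.capture('wrist');save(w,'w11',s=1.25)
E
```

```text
[0.55172238 0.02267503 0.26868331] [-9.39889868e-02  3.13997730e+00 -1.09008977e-03]
```

View pics/w11.png

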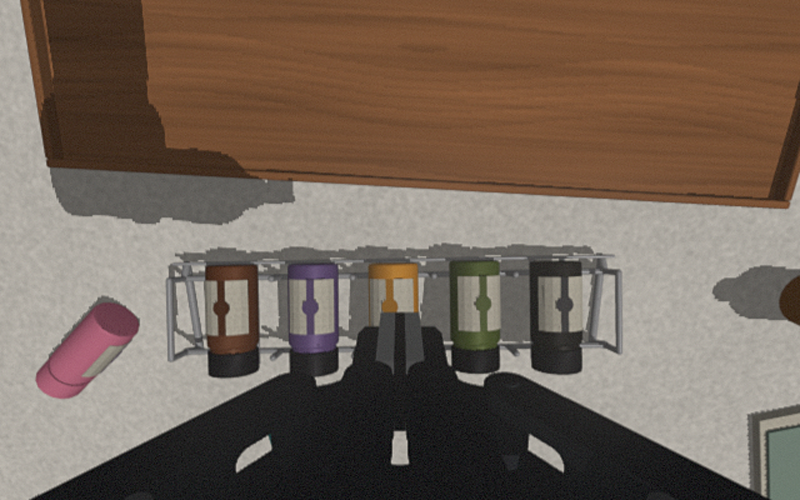

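All five jars lie in a row (columns 231, 313, 394, 475, 556), with their bases along the lip like the pepper and their labels up. I'll quantify the label angles from this view.

```bash
sed -i 's/im=eyes.capture(n); C=cam(n); hit=None/st=arm.sense(); im=eyes.capture(n); C=cam(n,st); hit=None/' h.py; python3 - <<'E'
from h import *
for l,p in {'pepper_a':(.642,.177),'oregano':(.6465,.099),'turmeric':(.651,.021),'lavender':(.656,-.056),'cinnamon':(.66,-.134)}.items(): seated(l,p,['wrist'])
E
```

```text
wrist pepper_a conf 0.59 iou 0.95 [0.6388 0.1775] yaw 3.8 -84:32 -78:35 -72:35 -66:34 -60:48 -54:99 -48:93 -42:108 -36:115 -30:116 -24:130 -18:121 -12:116 -6:62 0:64 6:68 12:127 18:138 24:145 30:144 36:143 42:137 48:136 54:151
wrist oregano conf 0.74 iou 0.93 [0.6417 0.0993] yaw 3.4 -84:62 -78:37 -72:36 -66:36 -60:35 -54:36 -48:102 -42:111 -36:108 -30:120 -24:124 -18:124 -12:137 -6:127 0:119 6:59 12:57 18:95 24:129 30:136 36:141 42:138 48:139 54:130 60:130 66:125
wrist turmeric conf 0.75 iou 0.43 [0.649  0.0211] yaw 3.3 -72:84 -66:51 -60:79 -54:84 -48:85 -42:99 -36:99 -30:100 -24:93 -18:84 -12:55 -6:55 0:64 6:80 12:96 18:100 24:103 30:115 36:113 42:113 48:113 54:103 60:49 66:49 72:49 78:74
wrist lavender conf 0.75 iou 0.91 [ 0.6554 -0.0552] yaw 4.1 -66:77 -60:60 -54:84 -48:103 -42:100 -36:117 -30:121 -24:119 -18:133 -12:122 -6:118 0:66 6:69 12:90 18:130 24:145 30:143 36:143 42:142 48:136 54:134 60:131 66:74 72:54 78:56 84:62
wrist cinnamon none [(0.39, [316.0, 247.0, 364.0, 84.0])]
```

```bash
python3 -c "
from cell import arm
print(arm.sign_off())"
```

```text
the job is handed in; nothing more can be done
None
```

I handed the job in: oregano, turmeric, lavender and cinnamon lie in cradles 2 to 5 next to the pepper, bases against the lip and labels up. The oregano label is about 10° off square and turmeric and lavender about 5°; cinnamon's was centred before I gripped it and checked only by eye in the rack. The gripper is empty and clear of everything.

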